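# Frame a book clasp and hold the reading lens over it

## Task

Lower the steel framing plate over the two pins of the wooden jig until it lies flush around the brass book clasp, keeping it in the grip all the way down rather than dropping it, and let it go. Then take the reading lens by its handle and hold it level and centred over the clasp, its rim at the height of the little pointer on the jig's post, touching nothing else: the program finishes while still holding it there. Leave the plate seated and the other things on the table where they are.

Things in the scene. Friction and masses are not known exactly. Their poses are not given: they have to be found in the camera images.
- clasp (a point): Centre of the brass book clasp (36 x 16 mm, under 5 mm high) fixed on the flat top of the fixed wooden jig; this point lies on that top face, 20 mm above the table. x runs along the jig, away from the robot. Two steel pins stand at x = -50 and +50 mm, y = 0: 10 mm thick, 17 mm high above the top face, tips tapered.
- pointer (a point): Tip, at mid thickness, of the small dark steel pointer (12 mm wide, 3 thick, level) fixed to the jig's post; it points towards the space above the clasp and ends 78 mm from the clasp's vertical axis. Its height is the focal height for the middle of the lens's rim, and differs from start to start. z is up.
- plate_mid (a point): Centre, half-way up (12 mm above the underside), of the loose steel framing plate: 124 mm long (x), 50 wide (y), 4 thick, about 0.2 kg. 14 mm holes at x = -50 and +50 mm, y = 0; either way round fits. Along both long sides upright flanges, 80 mm long, 3 thick, rise to 24 mm above the underside: grip across them, 50 mm over their outsides.
- lens_mid (a point): Centre of the lens of the loose reading lens (about 0.12 kg), at the middle of its rim's thickness. Round black rim 76 mm across, 10 mm thick. x points from the handle to the lens; z is the optical axis, up. It lies level on a fixed wooden rest, 32 mm above the table.
- lens_grip (a point): Grip point of the reading lens, near its centre of mass: on its black handle, 75 mm behind lens_mid, 6 mm above the handle's underside; same axes. The handle is 14 mm wide (y), 12 high, from 35 mm ahead of here to 75 mm behind. For 45 mm either way nothing is beneath it but the rest's base, 4 mm above the table.
- brush: Bystander, to be left alone: slim flat brush, 170 mm long, 10 mm high, lying across, between the jig and the robot; origin at the middle of its underside.
- disc: Bystander, to be left alone: wooden disc, 54 mm across, 14 high; origin at the middle of its underside.
- eraser: Bystander, to be left alone: white eraser block 45 x 22 x 12 mm; origin at the middle of its underside.
- folder: Bystander, to be left alone: bone-coloured flat creasing stick 140 x 20 x 5 mm; origin at the middle of its underside.
- weight: Bystander, to be left alone: round steel book weight, 64 mm across, 46 high, beside the jig's far end; origin at the middle of its underside.
- paste_jar: Bystander, to be left alone: small capped glass jar, 60 mm across, 60 high, beside the jig's far end; origin at the middle of its underside.
- lens: The whole reading lens; origin on its underside below lens_grip.
- plate: The whole framing plate; origin at the centre of its underside. It starts lying flat on a closed brown book, 200 x 150 mm, 26 mm thick, that is fixed to the table.
- jig: The whole fixed jig; origin on the table below clasp, same axes. Bed 70 mm wide (y), from x = -75 to +130 mm, 20 high. At x = +108 mm, the end away from the robot, a 10 mm steel post rises to 165 mm above the table.
- clip: The fixed pointer with its clamp on the post; origin on the post's axis at the pointer's height.
Things that resemble listed ones, but are neither listed nor needed, are in the scene too. There is more than one size of the lens; the job needs the larger. There is more than one size of the plate; the job needs the smaller.

How it is judged (in metres and radians):
On the way, in this order (a step that is already met when the one before it is completed fails the run):
1. the plate, still in the grip, is lowered over both pins to within 8 mm of the jig's top, while the lens is still on its rest (angle between the x axis of plate_mid and the x axis of clasp, either way round below 0.05 rad and horizontal distance between plate_mid and clasp below 0.006 m and z of plate_mid in the frame of clasp below 0.02 m and contact force between plate and the fingers above 0.5 N and distance of lens_mid from where it was at the start of the episode below 0.04 m), for 0.05 s.
2. the plate lies flush on the jig over both pins, let go, the lens still on its rest (horizontal distance between plate_mid and clasp below 0.004 m and angle between the x axis of plate_mid and the x axis of clasp, either way round below 0.05 rad and angle between plate_mid's own z axis and vertical below 0.03 rad and z of plate_mid in the frame of clasp below 0.0145 m and contact force between plate and the fingers below 0.05 N and distance of lens_mid from where it was at the start of the episode below 0.04 m), for 0.2 s.
At the end, for the whole second after the job is handed in: Plate flush over both pins (centre within 4 mm, height 2.5 mm, turn 3 degrees), not touched. Lens held still in the fingers, off jig, pointer and plate, its centre within 12 mm of the clasp's vertical axis and 7 mm of the pointer's height, tilted under 7 degrees (horizontal distance between plate_mid and clasp below 0.004 m and angle between the x axis of plate_mid and the x axis of clasp, either way round below 0.05 rad and angle between plate_mid's own z axis and vertical below 0.03 rad and z of plate_mid in the frame of clasp below 0.0145 m and contact force between plate and the fingers below 0.05 N and horizontal distance between lens_mid and clasp below 0.012 m and z of lens_mid in the frame of pointer between -0.007 and 0.007 m and angle between lens_mid's own z axis and vertical below 0.12 rad and contact force between lens and the fingers above 0.5 N and contact force between lens and jig below 0.05 N and contact force between lens and clip below 0.05 N and contact force between lens and plate below 0.05 N and linear speed of lens below 0.02 m/s); the arm keeps its last pose, push and grip.
It fails at once if a bystander is moved more than 30 mm (distance of any of brush, disc, eraser, folder, weight, paste_jar from where it was at the start of the episode above 0.03 m).
It also fails if it takes over 58 s, if anything falls off the work surface, if the arm or the gripper's body presses on something with over 40 N, if the wrist force passes 120 N, or if a joint passes its speed limit or range.

## Robot

A 6-joint arm with a two-finger parallel gripper is mounted at the origin on the work surface. World frame = base frame: x ahead of the robot, y to its left, z up, the work surface at z = 0. Lengths are in mm, angles in rad, forces in N, time in s.
With the tool pointing down it reaches from about 350 to 775 mm from the base axis. Payload 7.3 kg.
Tool frame: the origin (TCP) lies on the centre line of the jaws, within the pads' length; the fingertips stand 22 mm ahead of it and the grasp point (between the pads) lies 3 mm ahead of it; x points along the fingers, z is the direction in which the jaws open and shut, and the axes are right-handed (so a half turn about x gives the same grasp; the last joint's range is limited). The gripper opens to 92 mm and grips with 3 to 60 N. Pads are 19 mm wide; open, the fingers measure 130 mm over their backs; the gripper's body (75 mm by 190 mm) begins 47 mm behind the grasp point.
Start: joints at [-1.248, 0.342, 1.524, -0, 1.275, -0.146], TCP at [237.227, -468.365, 248.741] pointing down, gripper open.
Joint ranges: [-2.53, 2.53], [-0.77, 2.02], [0.04, 2.7], [-1, 4.14], [0.28, 2.66], [-3.11, 3.11]. Speed limits (rad/s): [2.57, 2.57, 3.14, 3.14, 3.14, 3.14].

## Interface

Orientations are given as [roll, pitch, yaw] about the fixed x, y, z axes, in that order (R = Rz(yaw) Ry(pitch) Rx(roll)).
In Python, from plant import readout, imaging, bot gives the robot as it stands.
- The arm moves only by the tool arm_command, never from a script. Its argument "plan" is a list of rows, each an object of numbers: "tx", "ty", "tz": the shift along the tool's x, y, z in cm; "wx", "wy", "wz": the turn, a rotation vector about the tool's x, y, z in rad; "jaw": the opening, from -1 (shut) to 1 (fully open). In form: [{"tx": .., "ty": .., "tz": .., "wx": .., "wy": .., "wz": .., "jaw": ..}, ...]. A call has 1 to 20 rows; each row shifts and turns the commanded pose from where the row before left it, along the tool's axes as they then stand; what a row does not reach is not made up. A row lasts 1/10 s, in which the tool goes at most 50 mm and 8.59 degrees, less where a joint would pass 70% of its speed; a pose out of reach is approached as far as the arm can. A call with a gripper value outside its range is refused whole. The fingers move at their own pace and stop on an object; the grip force is fixed at half the most. Time passes only in rows, so rows that do not move let the fingers close. It gives the time, the measured TCP pose, the force and the opening at its end, in the units of the state.
- readout.get_obs(): the state, without advancing time (a new reading comes with each control period).
- imaging.capture(name): name is "scene" or "top" or "wrist"; returns the picture (480x640x3 uint8, blue, green, red); there is no depth.
- imaging.get_calibration(name): a dict with "fx", "fy", "cx", "cy" (pixels), "position" and "rotation" of the camera in the world; the wrist camera has in their place "mount" (4x4, takes a point from camera to tool coordinates, whose origin is the TCP and whose axes are the tool frame's). Camera axes: x right, y up, looking along -z (the intrinsics and any distortion apply to the point x, -y, -z); pixel columns grow to the right and rows downward; lengths in mm; the calibration is good to about 2 mm. A picture is of the moment at which its call begins: read the wrist's pose just before it. get_calibration takes no time and is no camera call.
- bot.close_job(): hands the job in, once; it reports no verdict.
The state is a dict: "time": time; "joint_positions": joint angles; "dq": joint speeds; "tau": joint torques, N m; "tool_pos": TCP position; "tcp_rot": TCP orientation; "contact_force": force on the tool from outside, world axes, zero at the start; "moment": the same for the moment, N m; "grip_width": finger opening in mm.
Only numpy, scipy, OpenCV 4.12 (cv2) and the standard library are available. Lean on these libraries where they do the work, as an engineer would, in place of code of your own. Each camera call takes 0.05 s, during which the arm holds its last target.

## Working session

There is one attempt and no reset: what is moved stays moved. The work goes in short steps, Python scripts to look and compute and a tool call to move; the robot and the scene stay as the last step left them, time stands still between calls to the robot, and variables do not carry over. Pictures are saved under pics/ and viewed, and the job is handed in when it is done.

Besides the shell and the picture viewer there is one more tool, called after "Emit:" as name(argument=value, ...) on one line, values as JSON. arm_command: Moves the arm, as the interface text tells. Its arguments: {"type":"object","properties":{"plan":{"type":"array"}},"required":["plan"]}

```bash
mkdir -p pics; ls; python3 - <<'E'
from plant import readout, imaging, bot
import cv2
o=readout.get_obs(); print(o)
for n in ["scene","top","wrist"]:
    print(n,imaging.get_calibration(n))
    cv2.imwrite(f"pics/{n}0.png",imaging.capture(n))
E
```

```text
pics
{'time': 0.0, 'joint_positions': array([-1.24801819e+00,  3.42683996e-01,  1.52504124e+00, -1.81326989e-05,
        1.27536981e+00, -1.46018386e-01]), 'dq': array([-0.00061432,  0.00047846,  0.00044038,  0.00199848, -0.00219482,
        0.00151955]), 'tau': array([ 1.82439664e-03, -4.31234944e+01, -2.44215310e+01,  7.18552410e-02,
        5.58847818e-02, -1.23824066e-04]), 'tool_pos': array([ 237.08723404, -467.99346627,  248.05657532]), 'tcp_rot': array([3.00711485, 1.56929384, 1.90512034]), 'contact_force': array([ 1.04279741, -0.15823166, -0.60238054]), 'moment': array([ 0.04127092,  0.02315062, -0.03173819]), 'grip_width': 91.42935108476571}
scene {'fx': 598.4283791501448, 'fy': 598.4283791501448, 'cx': 318.56690607582277, 'cy': 238.75867605122292, 'position': array([ 926.82249297, -803.81913637,  953.13947628]), 'rotation': array([0.78604652, 0.01858705, 0.45667052])}
top {'fx': 466.6130689009217, 'fy': 466.6130689009217, 'cx': 315.1111595529299, 'cy': 241.55409255700533, 'position': array([ 396.41486644,  -60.00587649, 1131.20557033]), 'rotation': array([ 0.1139981 ,  0.01693979, -1.59432365])}
wrist {'fx': 360.34041521753375, 'fy': 360.34041521753375, 'cx': 318.4322351957959, 'cy': 239.05558182628627, 'mount': array([[-3.19871476e-04,  2.94629940e-01, -9.55611373e-01,
        -1.35457285e+02],
       [-7.29650267e-04,  9.55611099e-01,  2.94630100e-01,
         8.05466877e+01],
       [ 9.99999683e-01,  7.91505859e-04, -9.06959182e-05,
        -5.42469436e-01],
       [ 0.00000000e+00,  0.00000000e+00,  0.00000000e+00,
         1.00000000e+00]])}
```

View pics/top0.png

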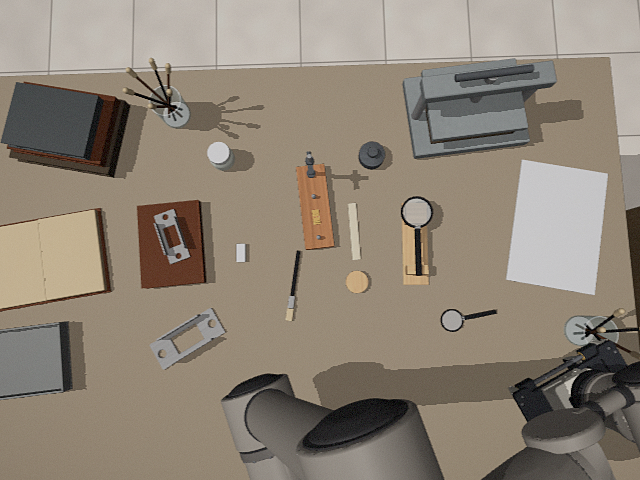

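View pics/scene0.png

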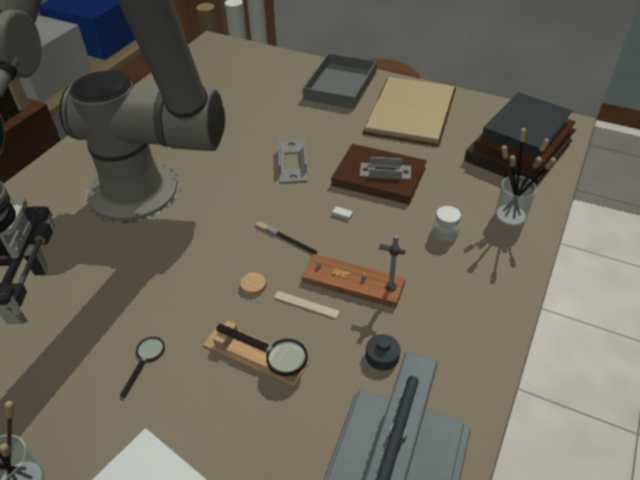

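View pics/wrist0.png

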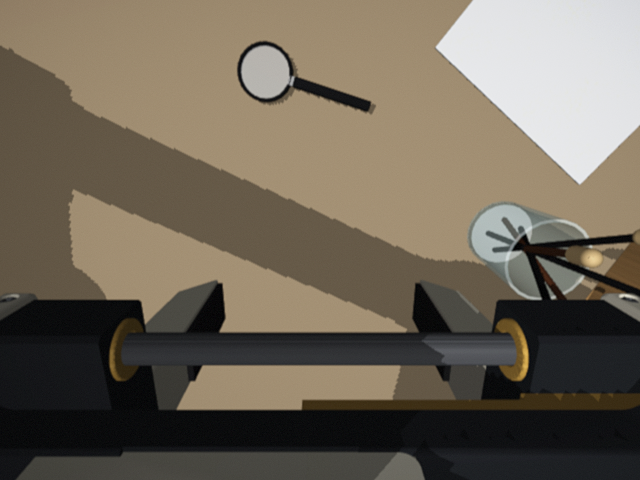

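```bash
cat > h.py <<'E'
import numpy as np, cv2
from scipy.spatial.transform import Rotation as Rn
from plant import readout, imaging, bot
def cam(name, obs=None):
    c=imaging.get_calibration(name)
    if 'mount' in c:
        M=np.array(c['mount']); R=Rn.from_euler('xyz',obs['tcp_rot']).as_matrix()
        return c, R@M[:3,:3], R@M[:3,3]+obs['tool_pos']
    return c, Rn.from_euler('xyz',c['rotation']).as_matrix(), np.array(c['position'])
def ray(C,uv):
    c,R,p=C
    d=np.array([(uv[0]-c['cx'])/c['fx'],-(uv[1]-c['cy'])/c['fy'],-1.]); return p,R@d
def at_z(C,uv,z):
    p,d=ray(C,uv); return p+d*(z-p[2])/d[2]
def proj(C,P):
    c,R,p=C; q=R.T@(np.array(P)-p)
    return np.array([c['cx']+c['fx']*q[0]/-q[2], c['cy']+c['fy']*(-q[1])/-q[2]])
def tri(obs):
    A=np.zeros((3,3));b=np.zeros(3)
    for C,uv in obs:
        p,d=ray(C,uv); d=d/np.linalg.norm(d); M=np.eye(3)-np.outer(d,d); A+=M;b+=M@p
    return np.linalg.solve(A,b)
def crop(img,x0,y0,x1,y1,s,fn):
    cv2.imwrite(fn,cv2.resize(img[y0:y1,x0:x1],None,fx=s,fy=s,interpolation=cv2.INTER_CUBIC))
E
python3 - <<'E'
from h import *
t=cv2.imread('pics/top0.png');s=cv2.imread('pics/scene0.png')
crop(t,130,195,230,270,8,'pics/t_plate.png')
crop(t,280,140,380,260,5,'pics/t_jig.png')
crop(t,390,185,450,295,5,'pics/t_lens.png')
crop(s,290,220,420,310,6,'pics/s_jig.png')
crop(s,330,140,430,210,8,'pics/s_plate.png')
E
```

```text
(no output)
```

View pics/t_plate.png

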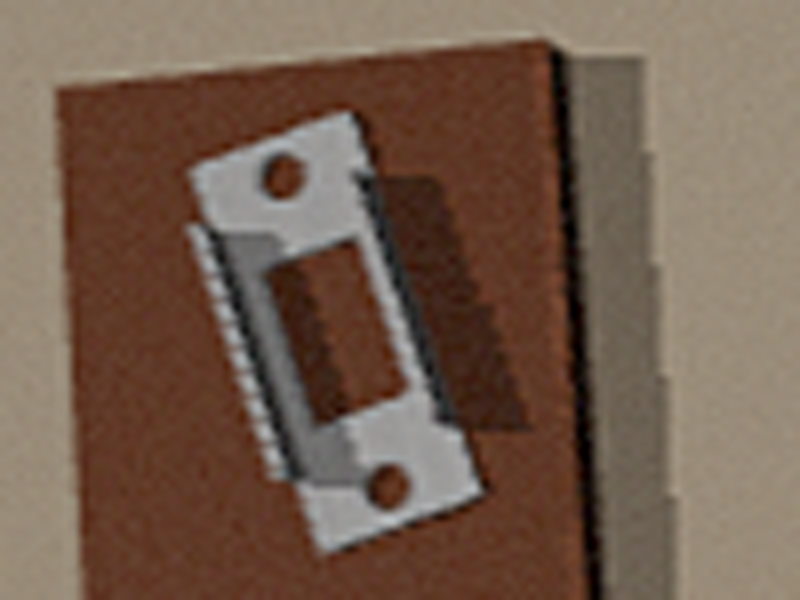

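View pics/t_jig.png

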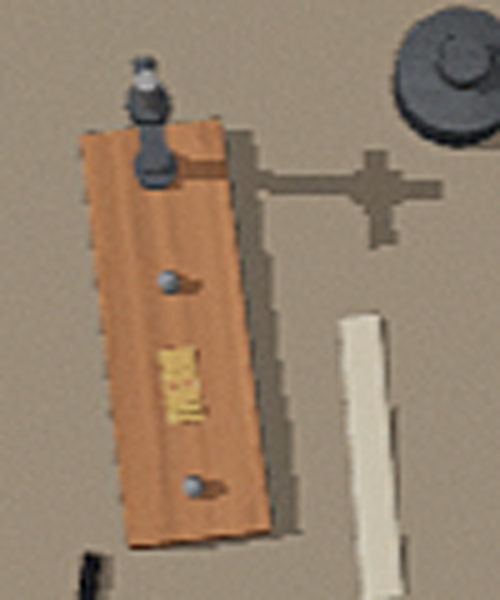

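View pics/t_lens.png

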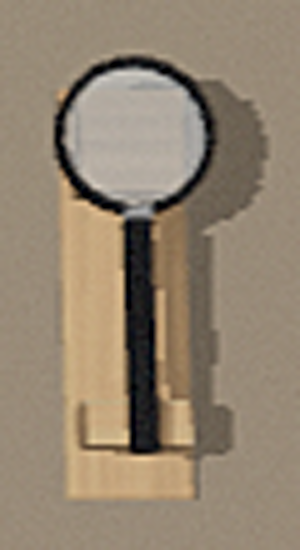

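View pics/s_jig.png

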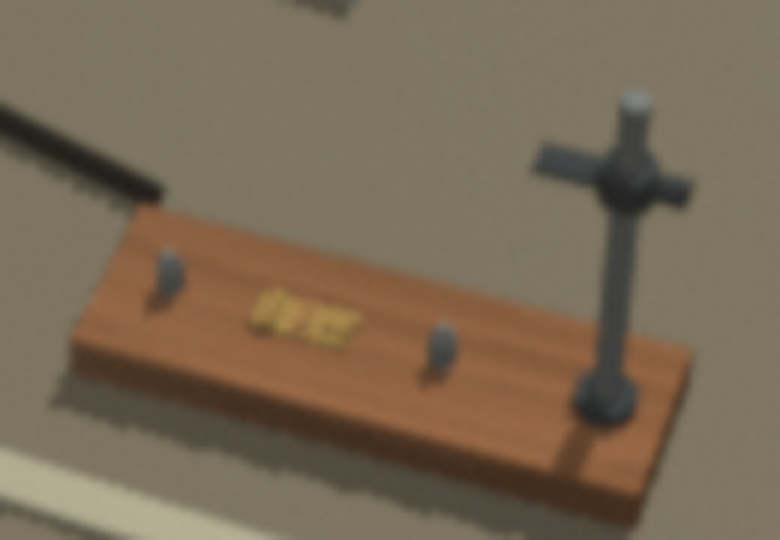

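```bash
cat >> h.py <<'E'
def f(u,v,x0,y0,s): return ((u+.5)/s-.5+x0,(v+.5)/s-.5+y0)
E
python3 - <<'E'
from h import *
T=cam('top');S=cam('scene')
J=lambda u,v:f(u,v,280,140,5); SJ=lambda u,v:f(u,v,290,220,6)
p1=at_z(T,J(169,278),36);p2=at_z(T,J(193,483),36)
print('pins top',p1,p2,np.linalg.norm(p1-p2),(p1+p2)/2,np.arctan2(*(p1-p2)[[1,0]]))
q1=at_z(S,SJ(441,325),36);q2=at_z(S,SJ(169,251),36)
print('pins scene',q1,q2,np.linalg.norm(q1-q2),(q1+q2)/2,np.arctan2(*(q1-q2)[[1,0]]))
print('clasp',at_z(T,J(183,386),22),at_z(S,SJ(304,318),22))
for t in [(155,183),(153,185)]:
    print('ptr',tri([(T,J(*t)),(S,SJ(541,160))]))
# plate
P=lambda u,v:f(u,v,130,195,8)
h1=at_z(T,P(283,175),30);h2=at_z(T,P(388,487),30)
print('plate',h1,h2,np.linalg.norm(h1-h2),(h1+h2)/2,np.arctan2(*(h1-h2)[[1,0]]))
L=lambda u,v:f(u,v,390,185,5)
a=at_z(T,L(135,135),37);b=at_z(T,L(144,450),37); b2=at_z(T,L(139,225),37)
print('lens',a,b,np.linalg.norm(a-b),np.arctan2(*(b2-b)[[1,0]]),np.arctan2(*(a-b)[[1,0]]))
E
```

```text
pins top [633.81988952 -42.94130913  36.        ] [534.78871424 -52.01277807  36.        ] 99.44579039000207 [584.30430188 -47.4770436   36.        ] 0.09134722610307874
pins scene [633.64979593 -39.23756777  36.        ] [534.5061875  -47.84193833  36.        ] 99.51628150225778 [584.07799171 -43.53975305  36.        ] 0.08657002887223882
clasp [583.74049493 -48.23978674  22.        ] [584.94501898 -44.80555115  22.        ]
ptr [660.54149252 -37.22540144 125.07293719]
ptr [660.07516448 -36.23134346 123.90582538]
plate [592.86424625 315.16603343  30.        ] [497.98123029 282.51890234  30.        ] 100.34252282064573 [545.42273827 298.84246789  30.        ] 0.33138912803421405
lens [ 587.4044946  -286.51435107   37.        ] [ 438.40190849 -283.518493     37.        ] 149.03270055785634 -0.026439680134212218 -0.020103372339628417
```

View pics/s_plate.png

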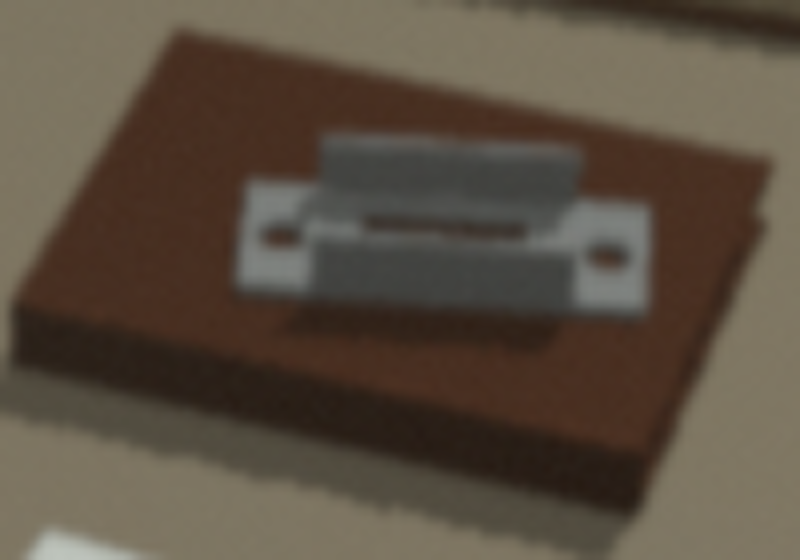

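```bash
python3 - <<'E'
from h import *
o=readout.get_obs(); print(Rn.from_euler('xyz',o['tcp_rot']).as_matrix().round(3), o['time'])
E
```

```text
[[-0.     0.892  0.452]
 [ 0.001  0.452 -0.892]
 [-1.     0.    -0.001]] 0.15
```

```bash
cat >> h.py <<'E'
def heading(o):
    R=Rn.from_euler('xyz',o['tcp_rot']).as_matrix(); return np.arctan2(R[1,1],R[0,1])
def plan(target,hd=None,n=10,o=None,jaw=None,pos=None,h0=None):
    """rows for straight move to world target (mm), heading of tool y hd; prints"""
    o=o or readout.get_obs(); R=Rn.from_euler('xyz',o['tcp_rot']).as_matrix()
    p=np.array(o['tool_pos'] if pos is None else pos); 
    d=(np.array(target)-p)/n
    # ideal down orientation at current heading + target heading
    h=heading(o); dh=0 if hd is None else hd-h
    out=[]
    for i in range(n):
        th=h+dh*i/n
        X=np.array([0,0,-1.]);Y=np.array([np.cos(th),np.sin(th),0]);Z=np.cross(X,Y)
        r=dict(tx=round(d@X/10,2),ty=round(d@Y/10,2),tz=round(d@Z/10,2),wx=round(-dh/n,3))
        out.append(r)
    import json; print(json.dumps(out))
E
python3 - <<'E'
from h import *
plan([545,299,249],0.331+np.pi,20)
E
```

```text
[{"tx": -0.0, "ty": 3.11, "tz": -2.73, "wx": -0.15}, {"tx": -0.0, "ty": 3.48, "tz": -2.23, "wx": -0.15}, {"tx": -0.0, "ty": 3.77, "tz": -1.68, "wx": -0.15}, {"tx": -0.0, "ty": 3.98, "tz": -1.1, "wx": -0.15}, {"tx": -0.0, "ty": 4.1, "tz": -0.49, "wx": -0.15}, {"tx": -0.0, "ty": 4.13, "tz": 0.13, "wx": -0.15}, {"tx": -0.0, "ty": 4.07, "tz": 0.74, "wx": -0.15}, {"tx": -0.0, "ty": 3.91, "tz": 1.34, "wx": -0.15}, {"tx": -0.0, "ty": 3.66, "tz": 1.91, "wx": -0.15}, {"tx": -0.0, "ty": 3.34, "tz": 2.44, "wx": -0.15}, {"tx": -0.0, "ty": 2.93, "tz": 2.91, "wx": -0.15}, {"tx": -0.0, "ty": 2.46, "tz": 3.32, "wx": -0.15}, {"tx": -0.0, "ty": 1.94, "tz": 3.65, "wx": -0.15}, {"tx": -0.0, "ty": 1.37, "tz": 3.9, "wx": -0.15}, {"tx": -0.0, "ty": 0.77, "tz": 4.06, "wx": -0.15}, {"tx": -0.0, "ty": 0.16, "tz": 4.13, "wx": -0.15}, {"tx": -0.0, "ty": -0.46, "tz": 4.11, "wx": -0.15}, {"tx": -0.0, "ty": -1.07, "tz": 3.99, "wx": -0.15}, {"tx": -0.0, "ty": -1.66, "tz": 3.79, "wx": -0.15}, {"tx": -0.0, "ty": -2.2, "tz": 3.5, "wx": -0.15}]
```

Emit:
arm_command(plan=[{"tx":0,"ty":3.1,"tz":-2.7,"wx":-0.149,"jaw":1},{"tx":0,"ty":3.5,"tz":-2.2,"wx":-0.149,"jaw":1},{"tx":0,"ty":3.8,"tz":-1.7,"wx":-0.149,"jaw":1},{"tx":0,"ty":4.0,"tz":-1.1,"wx":-0.149,"jaw":1},{"tx":0,"ty":4.1,"tz":-0.5,"wx":-0.149,"jaw":1},{"tx":0,"ty":4.1,"tz":0.1,"wx":-0.149,"jaw":1},{"tx":0,"ty":4.1,"tz":0.7,"wx":-0.149,"jaw":1},{"tx":0,"ty":3.9,"tz":1.3,"wx":-0.149,"jaw":1},{"tx":0,"ty":3.7,"tz":1.9,"wx":-0.149,"jaw":1},{"tx":0,"ty":3.3,"tz":2.4,"wx":-0.149,"jaw":1},{"tx":0,"ty":2.9,"tz":2.9,"wx":-0.149,"jaw":1},{"tx":0,"ty":2.5,"tz":3.3,"wx":-0.149,"jaw":1},{"tx":0,"ty":1.9,"tz":3.6,"wx":-0.149,"jaw":1},{"tx":0,"ty":1.4,"tz":3.9,"wx":-0.149,"jaw":1},{"tx":0,"ty":0.8,"tz":4.1,"wx":-0.149,"jaw":1},{"tx":0,"ty":0.2,"tz":4.1,"wx":-0.149,"jaw":1},{"tx":0,"ty":-0.5,"tz":4.1,"wx":-0.149,"jaw":1},{"tx":0,"ty":-1.1,"tz":4.0,"wx":-0.149,"jaw":1},{"tx":0,"ty":-1.7,"tz":3.8,"wx":-0.149,"jaw":1},{"tx":0,"ty":-2.2,"tz":3.5,"wx":-0.149,"jaw":1}])

```text
invalid input at $.plan[0]: expected keys tx, ty, tz, wx, wy, wz, jaw
```

Emit:
arm_command(plan=[{"tx":0,"jaw":1},{"tx":0,"jaw":1}])

```text
invalid input at $.plan[0]: expected keys tx, ty, tz, wx, wy, wz, jaw
```

```bash
python3 - <<'E'
from h import *
o=readout.get_obs(); print(o['tool_pos'],heading(o),o['joint_positions'],o['contact_force'],o['time'])
np.save('o1.npy',o,allow_pickle=True)
cv2.imwrite("pics/w1.png",imaging.capture('wrist'))
E
```

```text
[ 237.12459667 -468.09104823  248.20837261] 0.46882168073874053 [-1.24802150e+00  3.42566226e-01  1.52478150e+00  3.75917161e-06
  1.27540415e+00 -1.46048052e-01] [0.41356797 0.30189615 0.49351498] 0.15
```

View pics/w1.png

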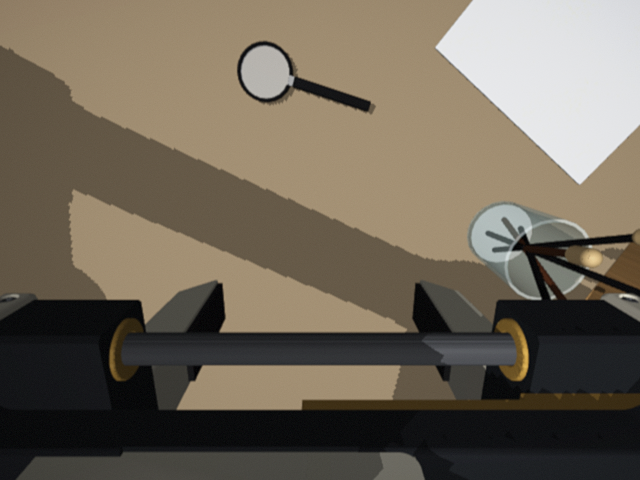

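All keys are required; the picture shows the unchanged start view.

Emit:
arm_command(plan=[{"tx":0,"ty":3.1,"tz":-2.7,"wx":-0.149,"wy":0,"wz":0,"jaw":1},{"tx":0,"ty":3.5,"tz":-2.2,"wx":-0.149,"wy":0,"wz":0,"jaw":1},{"tx":0,"ty":3.8,"tz":-1.7,"wx":-0.149,"wy":0,"wz":0,"jaw":1},{"tx":0,"ty":4.0,"tz":-1.1,"wx":-0.149,"wy":0,"wz":0,"jaw":1},{"tx":0,"ty":4.1,"tz":-0.5,"wx":-0.149,"wy":0,"wz":0,"jaw":1},{"tx":0,"ty":4.1,"tz":0.1,"wx":-0.149,"wy":0,"wz":0,"jaw":1},{"tx":0,"ty":4.1,"tz":0.7,"wx":-0.149,"wy":0,"wz":0,"jaw":1},{"tx":0,"ty":3.9,"tz":1.3,"wx":-0.149,"wy":0,"wz":0,"jaw":1},{"tx":0,"ty":3.7,"tz":1.9,"wx":-0.149,"wy":0,"wz":0,"jaw":1},{"tx":0,"ty":3.3,"tz":2.4,"wx":-0.149,"wy":0,"wz":0,"jaw":1},{"tx":0,"ty":2.9,"tz":2.9,"wx":-0.149,"wy":0,"wz":0,"jaw":1},{"tx":0,"ty":2.5,"tz":3.3,"wx":-0.149,"wy":0,"wz":0,"jaw":1},{"tx":0,"ty":1.9,"tz":3.6,"wx":-0.149,"wy":0,"wz":0,"jaw":1},{"tx":0,"ty":1.4,"tz":3.9,"wx":-0.149,"wy":0,"wz":0,"jaw":1},{"tx":0,"ty":0.8,"tz":4.1,"wx":-0.149,"wy":0,"wz":0,"jaw":1},{"tx":0,"ty":0.2,"tz":4.1,"wx":-0.149,"wy":0,"wz":0,"jaw":1},{"tx":0,"ty":-0.5,"tz":4.1,"wx":-0.149,"wy":0,"wz":0,"jaw":1},{"tx":0,"ty":-1.1,"tz":4.0,"wx":-0.149,"wy":0,"wz":0,"jaw":1},{"tx":0,"ty":-1.7,"tz":3.8,"wx":-0.149,"wy":0,"wz":0,"jaw":1},{"tx":0,"ty":-2.2,"tz":3.5,"wx":-0.149,"wy":0,"wz":0,"jaw":1}])

```text
time: 2.2
tool_pos: [552.9, 296.8, 248.4]
tcp_rot: [2.033, 1.57, -2.366]
contact_force: [0.9, 0.4, 0.4]
grip_width: 91.9
```

Emit:
arm_command(plan=[{"tx":0,"ty":0,"tz":0,"wx":0,"wy":0,"wz":0,"jaw":1},{"tx":0,"ty":0,"tz":0,"wx":0,"wy":0,"wz":0,"jaw":1}])

```text
time: 2.4
tool_pos: [552.3, 295.7, 247.6]
tcp_rot: [1.827, 1.569, -2.577]
contact_force: [0.6, -0.4, -0.7]
grip_width: 92.0
```

```bash
python3 - <<'E'
from h import *
o=readout.get_obs(); print(o['tool_pos'],heading(o),o['joint_positions'],o['contact_force'],o['time'])
np.save('o1.npy',o,allow_pickle=True)
cv2.imwrite("pics/w1b.png",imaging.capture('wrist'))
E
```

```text
[552.28290014 295.73577595 247.61041027] -2.8337636839319695 [ 3.69540514e-01  5.33900015e-01  1.22032788e+00 -3.63120511e-04
  1.38917553e+00 -1.50901929e+00] [ 0.59074967 -0.3562097  -0.72959856] 2.4
```

View pics/w1b.png

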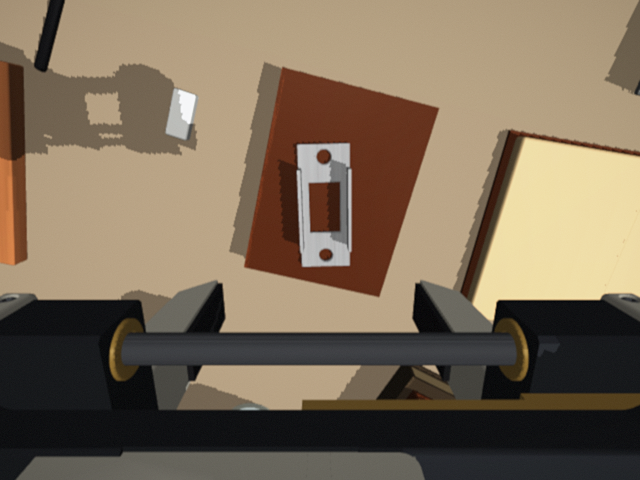

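```bash
python3 - <<'E'
from h import *
t=cv2.imread('pics/w1b.png')
crop(t,280,130,370,280,4,'pics/w1c.png')
E
```

```text
(no output)
```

View pics/w1c.png

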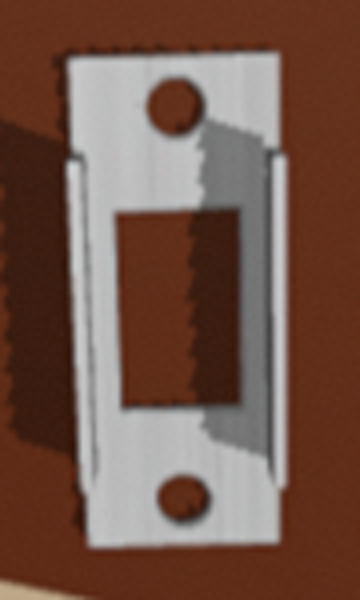

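```bash
python3 - <<'E'
from h import *
o=np.load('o1.npy',allow_pickle=True).item()
W=cam('wrist',o); F=lambda u,v:f(u,v,280,130,4)
h1=at_z(W,F(175,106),30);h2=at_z(W,F(184,498),30)
m=(h1+h2)/2
print(h1,h2,np.linalg.norm(h1-h2),m,np.arctan2(*(h1-h2)[[1,0]]))
c=[at_z(W,F(*q),50) for q in [(73,160),(280,153),(86,490),(282,488)]]
print(np.mean(c,0),np.linalg.norm(c[0]-c[1]),np.linalg.norm(c[0]-c[2]))
print('x corners',[at_z(W,F(*q),30) for q in [(67,56),(279,53),(88,547),(280,543)]])
E
```

```text
[499.33595127 284.29935081  30.        ] [593.30648239 316.97207572  30.        ] 99.48853035484362 [546.32121683 300.63571326  30.        ] -2.806976167750378
[546.57129864 300.55154324  50.        ] 47.24754768025707 79.7263715306318
x corners [array([496.05164317, 256.34809884,  30.        ]), array([480.20755127, 304.02924242,  30.        ]), array([613.89486422, 297.15316992,  30.        ]), array([597.58679661, 344.81237531,  30.        ])]
```

```bash
python3 - <<'E'
from h import *
plan([546.4,300.6,100],-2.807,6)
E
```

```text
[{"tx": 2.47, "ty": 0.06, "tz": 0.12, "wx": -0.005}, {"tx": 2.47, "ty": 0.06, "tz": 0.12, "wx": -0.005}, {"tx": 2.47, "ty": 0.06, "tz": 0.12, "wx": -0.005}, {"tx": 2.47, "ty": 0.06, "tz": 0.12, "wx": -0.005}, {"tx": 2.47, "ty": 0.06, "tz": 0.12, "wx": -0.005}, {"tx": 2.47, "ty": 0.06, "tz": 0.12, "wx": -0.005}]
```

Emit:
arm_command(plan=[{"tx":2.5,"ty":0.07,"tz":0.12,"wx":-0.0045,"wy":0,"wz":0,"jaw":1},{"tx":2.5,"ty":0.07,"tz":0.12,"wx":-0.0045,"wy":0,"wz":0,"jaw":1},{"tx":2.5,"ty":0.07,"tz":0.12,"wx":-0.0045,"wy":0,"wz":0,"jaw":1},{"tx":2.5,"ty":0.07,"tz":0.12,"wx":-0.0045,"wy":0,"wz":0,"jaw":1},{"tx":2.5,"ty":0.06,"tz":0.12,"wx":-0.0045,"wy":0,"wz":0,"jaw":1},{"tx":2.3,"ty":0.06,"tz":0.12,"wx":-0.0045,"wy":0,"wz":0,"jaw":1},{"tx":0,"ty":0,"tz":0,"wx":0,"wy":0,"wz":0,"jaw":1},{"tx":0,"ty":0,"tz":0,"wx":0,"wy":0,"wz":0,"jaw":1}])

```text
time: 3.25
tool_pos: [546.8, 299.9, 101.5]
tcp_rot: [-2.828, 1.571, -0.924]
contact_force: [0.2, -0.6, 0.5]
grip_width: 91.6
```

```bash
python3 - <<'E'
from h import *
o=readout.get_obs(); print(o['tool_pos'],heading(o),Rn.from_euler('xyz',o['tcp_rot']).as_matrix().round(4),o['time'])
cv2.imwrite("pics/w2.png",imaging.capture('wrist'))
E
```

```text
[546.7615739 299.8520034 101.4786194] -2.8090683058004897 [[ 1.000e-04 -9.452e-01 -3.264e-01]
 [-2.000e-04 -3.264e-01  9.452e-01]
 [-1.000e+00 -1.000e-04 -2.000e-04]] 3.25
```

View pics/w2.png

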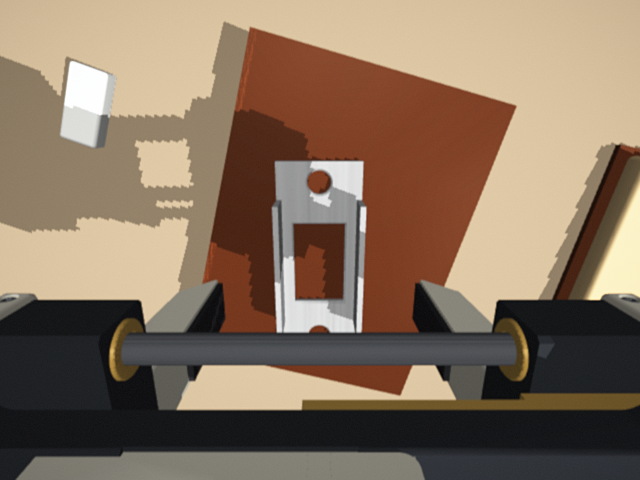

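Emit:
arm_command(plan=[{"tx":1.5,"ty":0,"tz":0.03,"wx":0,"wy":0,"wz":0,"jaw":1},{"tx":1.5,"ty":0,"tz":0.03,"wx":0,"wy":0,"wz":0,"jaw":1},{"tx":1.2,"ty":0,"tz":0,"wx":0,"wy":0,"wz":0,"jaw":1},{"tx":0.8,"ty":0,"tz":0,"wx":0,"wy":0,"wz":0,"jaw":1},{"tx":0,"ty":0,"tz":0,"wx":0,"wy":0,"wz":0,"jaw":1},{"tx":0,"ty":0,"tz":0,"wx":0,"wy":0,"wz":0,"jaw":1}])

```text
time: 3.9
tool_pos: [546.7, 301.4, 51.3]
tcp_rot: [-1.649, 1.57, 0.256]
contact_force: [-1.0, 0.8, -0.7]
grip_width: 91.9
```

Emit:
arm_command(plan=[{"tx":0,"ty":0,"tz":0,"wx":0,"wy":0,"wz":0,"jaw":-1},{"tx":0,"ty":0,"tz":0,"wx":0,"wy":0,"wz":0,"jaw":-1},{"tx":0,"ty":0,"tz":0,"wx":0,"wy":0,"wz":0,"jaw":-1},{"tx":0,"ty":0,"tz":0,"wx":0,"wy":0,"wz":0,"jaw":-1},{"tx":0,"ty":0,"tz":0,"wx":0,"wy":0,"wz":0,"jaw":-1},{"tx":0,"ty":0,"tz":0,"wx":0,"wy":0,"wz":0,"jaw":-1}])

```text
time: 4.5
tool_pos: [546.4, 301.2, 50.7]
tcp_rot: [-2.874, 1.57, -0.969]
contact_force: [-0.0, -1.5, 0.3]
grip_width: 49.9
```

```bash
python3 - <<'E'
from h import *
o=readout.get_obs(); print(o['tool_pos'],heading(o),o['grip_width'],o['contact_force'],o['time'])
cv2.imwrite("pics/w3.png",imaging.capture('wrist'))
E
```

```text
[546.42516815 301.1840243   50.74587934] -2.807330914034614 49.934261866568875 [-0.03379963 -1.45887034  0.30973724] 4.5
```

View pics/w3.png

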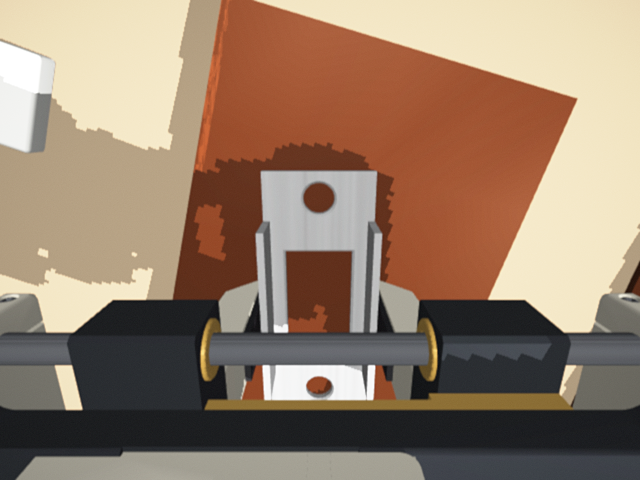

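```bash
python3 - <<'E'
from h import *
o=readout.get_obs()
W=cam('wrist',o)
h1=at_z(W,(319,197),30);h2=at_z(W,(319,385.5),30);print(h1,h2,(h1+h2)/2,np.linalg.norm(h1-h2))
o2=dict(o);
plan([584,83,260],-3.0526,8,pos=[546.4,301.2,170])
E
```

```text
[498.45863412 285.36113411  30.        ] [591.79199535 317.74448892  30.        ] [545.12531474 301.55281152  30.        ] 98.79168986858397
[{"tx": -1.12, "ty": 0.45, "tz": -2.73, "wx": 0.031}, {"tx": -1.12, "ty": 0.37, "tz": -2.74, "wx": 0.031}, {"tx": -1.12, "ty": 0.28, "tz": -2.75, "wx": 0.031}, {"tx": -1.12, "ty": 0.2, "tz": -2.76, "wx": 0.031}, {"tx": -1.12, "ty": 0.11, "tz": -2.77, "wx": 0.031}, {"tx": -1.12, "ty": 0.03, "tz": -2.77, "wx": 0.031}, {"tx": -1.12, "ty": -0.06, "tz": -2.77, "wx": 0.031}, {"tx": -1.12, "ty": -0.14, "tz": -2.76, "wx": 0.031}]
```

Emit:
arm_command(plan=[{"tx":-1,"ty":0,"tz":0,"wx":0,"wy":0,"wz":0,"jaw":-1},{"tx":-2,"ty":0,"tz":0,"wx":0,"wy":0,"wz":0,"jaw":-1},{"tx":-3,"ty":0,"tz":0,"wx":0,"wy":0,"wz":0,"jaw":-1},{"tx":-3,"ty":0,"tz":0,"wx":0,"wy":0,"wz":0,"jaw":-1},{"tx":-3,"ty":0,"tz":0,"wx":0,"wy":0,"wz":0,"jaw":-1},{"tx":-1.1,"ty":0.45,"tz":-2.73,"wx":0.031,"wy":0,"wz":0,"jaw":-1},{"tx":-1.1,"ty":0.37,"tz":-2.74,"wx":0.031,"wy":0,"wz":0,"jaw":-1},{"tx":-1.1,"ty":0.28,"tz":-2.75,"wx":0.031,"wy":0,"wz":0,"jaw":-1},{"tx":-1.1,"ty":0.2,"tz":-2.76,"wx":0.031,"wy":0,"wz":0,"jaw":-1},{"tx":-1.1,"ty":0.11,"tz":-2.77,"wx":0.031,"wy":0,"wz":0,"jaw":-1},{"tx":-1.1,"ty":0.03,"tz":-2.77,"wx":0.03,"wy":0,"wz":0,"jaw":-1},{"tx":-1.1,"ty":-0.06,"tz":-2.77,"wx":0.03,"wy":0,"wz":0,"jaw":-1},{"tx":-1.1,"ty":-0.14,"tz":-2.76,"wx":0.03,"wy":0,"wz":0,"jaw":-1},{"tx":0,"ty":0,"tz":0,"wx":0,"wy":0,"wz":0,"jaw":-1},{"tx":0,"ty":0,"tz":0,"wx":0,"wy":0,"wz":0,"jaw":-1},{"tx":0,"ty":0,"tz":0,"wx":0,"wy":0,"wz":0,"jaw":-1}])

```text
time: 6.15
tool_pos: [583.3, 83.8, 258.4]
tcp_rot: [1.134, 1.57, 2.795]
contact_force: [-0.0, 0.3, -2.6]
grip_width: 50.0
```

```bash
python3 - <<'E'
from h import *
o=readout.get_obs(); print(o['tool_pos'],heading(o),o['grip_width'],o['contact_force'],o['time'])
np.save('o4.npy',o,allow_pickle=True)
cv2.imwrite("pics/w4.png",imaging.capture('wrist'))
E
```

```text
[583.29565348  83.82887035 258.41127379] -3.0515625407213562 49.96903016286962 [-0.00502338  0.3489411  -2.58370067] 6.15
```

View pics/w4.png

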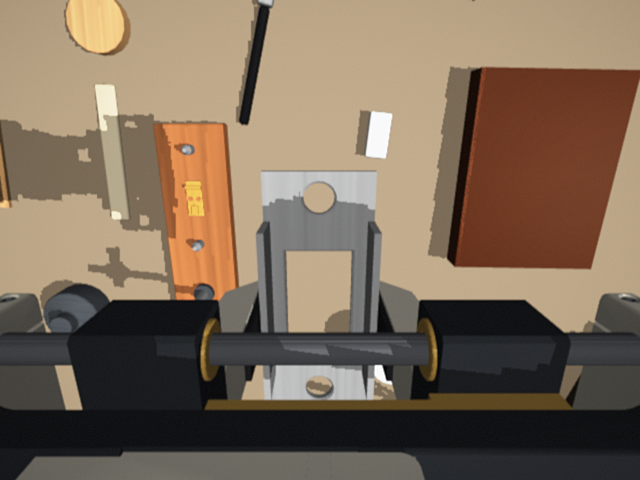

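```bash
python3 - <<'E'
from h import *
t=cv2.imread('pics/w4.png')
crop(t,150,115,250,305,3,'pics/w4c.png')
crop(t,165,130,235,260,4.5,'pics/w4d.png')
E
```

```text
(no output)
```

View pics/w4c.png

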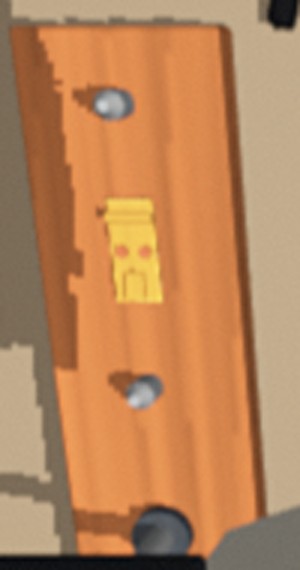

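View pics/w4d.png

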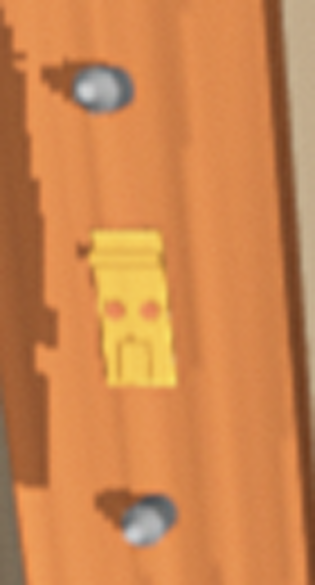

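```bash
python3 - <<'E'
from h import *
o=np.load('o4.npy',allow_pickle=True).item()
W=cam('wrist',o); F=lambda u,v:f(u,v,165,130,4.5)
def rep(n,a,b,z):
    p=at_z(W,F(*a),z);q=at_z(W,F(*b),z)
    print(n,p,q,np.linalg.norm(p-q),(p+q)/2,np.arctan2(*(q-p)[[1,0]]))
rep('tips',(93,89),(141,527),37); rep('base',(113,91),(155,514),21)
cl=[at_z(W,F(*q),24) for q in [(92,232),(161,232),(107,386),(176,385)]]
print(np.mean(cl,0)) 
print(proj(W,[583.5,-46,24]))
# jig bed edges in 3x crop
G=lambda u,v:f(u,v,150,115,3)
a=at_z(W,G(222,30),20);b=at_z(W,G(258,500),20);a2=at_z(W,G(12,28),20);b2=at_z(W,G(77,540),20)
print(a,b,np.arctan2(*(b-a)[[1,0]]));print(a2,b2,np.arctan2(*(b2-a2)[[1,0]]))
E
```

```text
tips [534.97048629 -48.50734444  37.        ] [633.22586754 -39.31209698  37.        ] 98.68471269175846 [584.09817692 -43.90972071  37.        ] 0.0933133939045307
base [536.3954718  -49.70285188  21.        ] [635.3908068  -41.13714806  21.        ] 99.36522346316863 [585.8931393  -45.41999997  21.        ] 0.08631136755341212
[585.04576281 -44.59333343  24.        ]
[193.03086463 196.87434855]
[509.15792868 -16.2303641   20.        ] [676.65839619  -0.73210584  20.        ] 0.09226395894845263
[514.69883932 -85.15587457  20.        ] [699.31705818 -68.86811534  20.        ] 0.0879961746335123
```

```bash
python3 - <<'E'
from h import *
plan([586.0,-44.8,258],-3.0526,5)
E
```

```text
[{"tx": 0.01, "ty": 0.18, "tz": -2.57, "wx": 0.0}, {"tx": 0.01, "ty": 0.18, "tz": -2.57, "wx": 0.0}, {"tx": 0.01, "ty": 0.18, "tz": -2.57, "wx": 0.0}, {"tx": 0.01, "ty": 0.18, "tz": -2.57, "wx": 0.0}, {"tx": 0.01, "ty": 0.18, "tz": -2.57, "wx": 0.0}]
```

Emit:
arm_command(plan=[{"tx":0,"ty":0.18,"tz":-2.57,"wx":0,"wy":0,"wz":0,"jaw":-1},{"tx":0,"ty":0.18,"tz":-2.57,"wx":0,"wy":0,"wz":0,"jaw":-1},{"tx":0,"ty":0.18,"tz":-2.57,"wx":0,"wy":0,"wz":0,"jaw":-1},{"tx":0,"ty":0.18,"tz":-2.57,"wx":0,"wy":0,"wz":0,"jaw":-1},{"tx":0,"ty":0.18,"tz":-2.57,"wx":0,"wy":0,"wz":0,"jaw":-1},{"tx":2,"ty":0,"tz":0,"wx":0,"wy":0,"wz":0,"jaw":-1},{"tx":3,"ty":0,"tz":0,"wx":0,"wy":0,"wz":0,"jaw":-1},{"tx":3,"ty":0,"tz":0,"wx":0,"wy":0,"wz":0,"jaw":-1},{"tx":3,"ty":0,"tz":0,"wx":0,"wy":0,"wz":0,"jaw":-1},{"tx":3,"ty":0,"tz":0,"wx":0,"wy":0,"wz":0,"jaw":-1},{"tx":2,"ty":0,"tz":0,"wx":0,"wy":0,"wz":0,"jaw":-1},{"tx":1.8,"ty":0,"tz":0,"wx":0,"wy":0,"wz":0,"jaw":-1},{"tx":0,"ty":0,"tz":0,"wx":0,"wy":0,"wz":0,"jaw":-1},{"tx":0,"ty":0,"tz":0,"wx":0,"wy":0,"wz":0,"jaw":-1},{"tx":0,"ty":0,"tz":0,"wx":0,"wy":0,"wz":0,"jaw":-1}])

```text
time: 7.7
tool_pos: [587.0, -45.5, 81.9]
tcp_rot: [-1.894, 1.569, -0.233]
contact_force: [-0.2, 0.8, -2.1]
grip_width: 50.1
```

```bash
python3 - <<'E'
from h import *
o=readout.get_obs(); print(o['tool_pos'],heading(o),o['grip_width'],o['contact_force'],o['time'])
np.save('o5.npy',o,allow_pickle=True)
i=imaging.capture('wrist')
cv2.imwrite("pics/w5.png",i)
crop(i,250,160,390,410,2.4,'pics/w5c.png')
s=imaging.capture('scene');cv2.imwrite("pics/s5.png",s)
crop(s,270,190,430,310,5,'pics/s5c.png')
E
```

```text
[587.02515542 -45.45019971  81.88306494] -3.051728888357945 50.094026890558276 [-0.1540113   0.75168844 -2.05225526] 7.7
```

View pics/w5c.png

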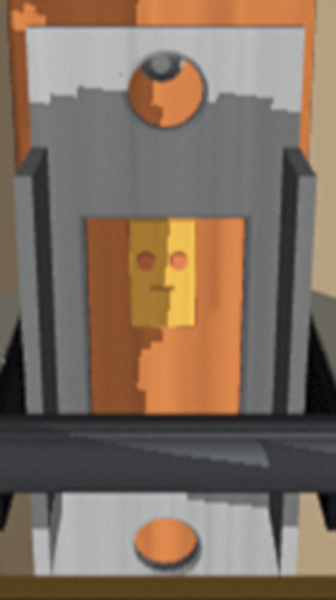

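View pics/s5c.png

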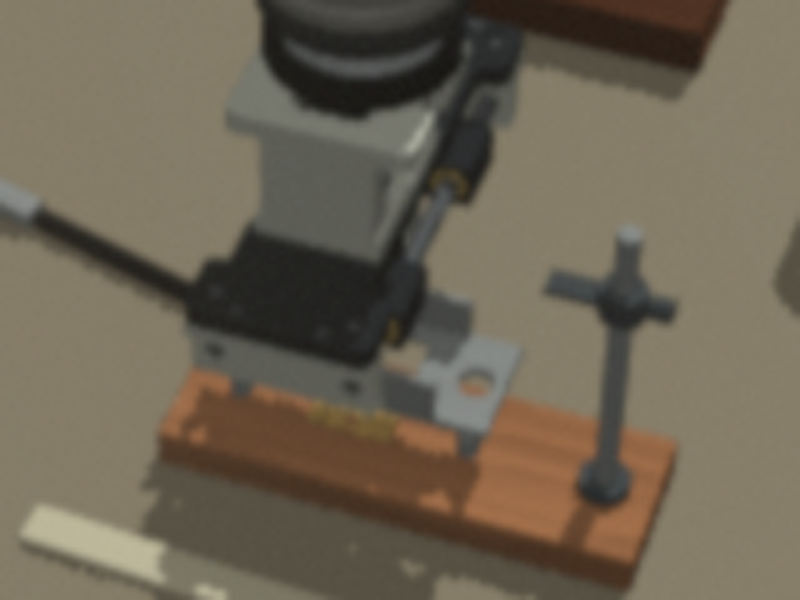

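```bash
python3 - <<'E'
from h import *
i=cv2.imread('pics/w5.png')
crop(i,290,170,350,220,12,'pics/w5d.png')
crop(i,280,245,350,305,10,'pics/w5e.png')
E
```

```text
(no output)
```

View pics/w5d.png

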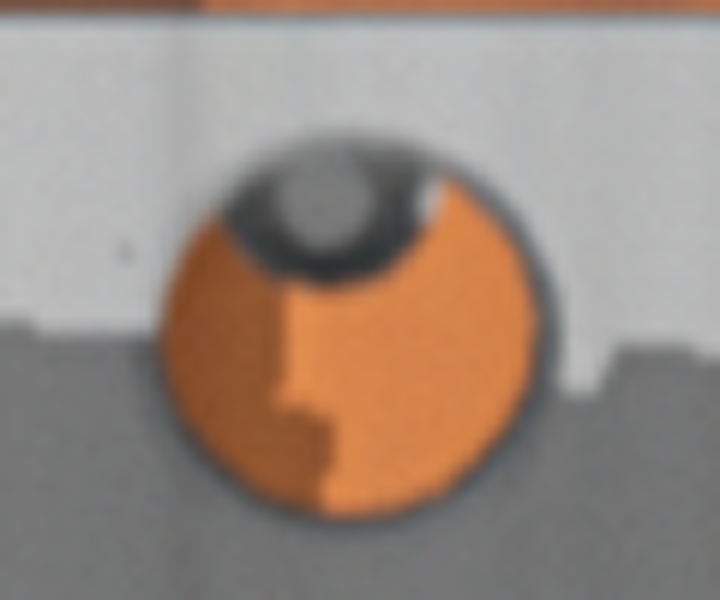

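View pics/w5e.png

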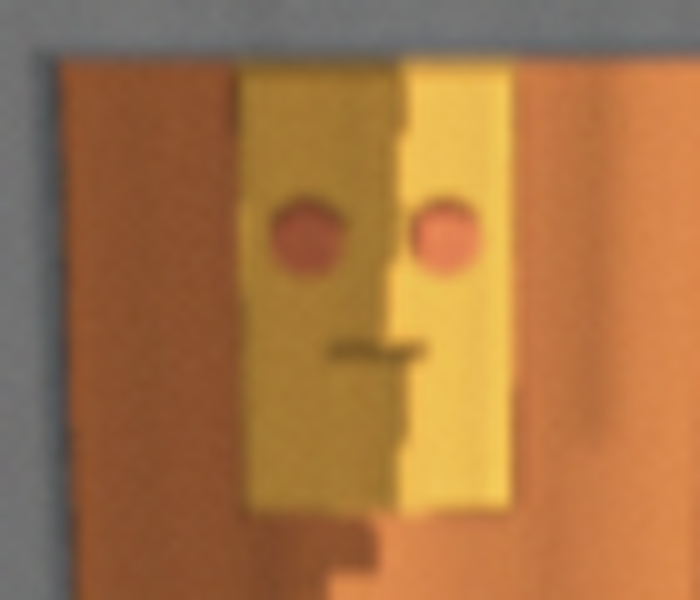

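```bash
python3 - <<'E'
from h import *
o=np.load('o5.npy',allow_pickle=True).item()
W=cam('wrist',o);R=Rn.from_euler('xyz',o['tcp_rot']).as_matrix()
tl=lambda P:(R.T@(P-o['tool_pos'])).round(2)
zt=o['tool_pos'][2]-24.7+4
h=at_z(W,f(352,325,290,170,12),zt);p=at_z(W,f(325,200,290,170,12),37)
print('hole',h,tl(h),'pin',p,tl(p))
h2=at_z(W,f(165,541,250,160,2.4),zt); print('far hole',h2,tl(h2),np.linalg.norm(h-h2))
print('hole mid',tl((h+h2)/2))
for q in [(247,508),(513,508)]:
    c=at_z(W,f(*q,280,245,10),24.5); print('clasp far',c,tl(c))
for q in [(240,70),(512,70)]:
    c=at_z(W,f(*q,280,245,10),24.5); print('clasp near',c,tl(c))
d=np.array([np.cos(.09),np.sin(.09),0])
print('clasp from pin', p+50*d)
E
```

```text
hole [536.33389935 -49.17204138  61.18306494] [20.6  50.86  0.86] pin [535.67526506 -50.35459279  37.        ] [44.79 51.67 -0.25]
far hole [634.75684969 -40.55690383  61.18306494] [ 20.79 -47.94   0.6 ] 98.79928011033822
hole mid [20.7   1.46  0.73]
clasp far [602.3868104  -51.87593264  24.5       ] [ 57.42 -14.61  -7.74]
clasp far [600.98662341 -36.28149153  24.5       ] [ 57.41 -14.62   7.92]
clasp near [575.20715729 -54.38250008  24.5       ] [57.36 12.68 -7.8 ]
clasp near [573.83194224 -39.04556561  24.5       ] [57.35 12.67  7.6 ]
clasp from pin [585.47290171 -45.86066533  37.        ]
```

Emit:
arm_command(plan=[{"tx":0.6,"ty":0.04,"tz":-0.05,"wx":0,"wy":0,"wz":0,"jaw":-1},{"tx":0.6,"ty":0.04,"tz":-0.04,"wx":0,"wy":0,"wz":0,"jaw":-1},{"tx":0.6,"ty":0,"tz":0,"wx":0,"wy":0,"wz":0,"jaw":-1},{"tx":0,"ty":0,"tz":0,"wx":0,"wy":0,"wz":0,"jaw":-1},{"tx":0,"ty":0,"tz":0,"wx":0,"wy":0,"wz":0,"jaw":-1}])

```text
time: 8.3
tool_pos: [585.4, -46.7, 62.4]
tcp_rot: [1.367, 1.57, 3.027]
contact_force: [0.7, -0.3, -1.8]
grip_width: 50.1
```

```bash
python3 - <<'E'
from h import *
o=readout.get_obs(); print(o['tool_pos'],heading(o),o['grip_width'],o['contact_force'],o['time'])
np.save('o6.npy',o,allow_pickle=True)
i=imaging.capture('wrist')
cv2.imwrite("pics/w6.png",i)
crop(i,290,170,350,220,12,'pics/w6d.png')
crop(i,290,360,350,410,12,'pics/w6e.png')
E
```

```text
[585.40293321 -46.69949059  62.35225577] -3.052454461584998 50.07630807497465 [ 0.72766488 -0.25918902 -1.84813806] 8.3
```

View pics/w6d.png

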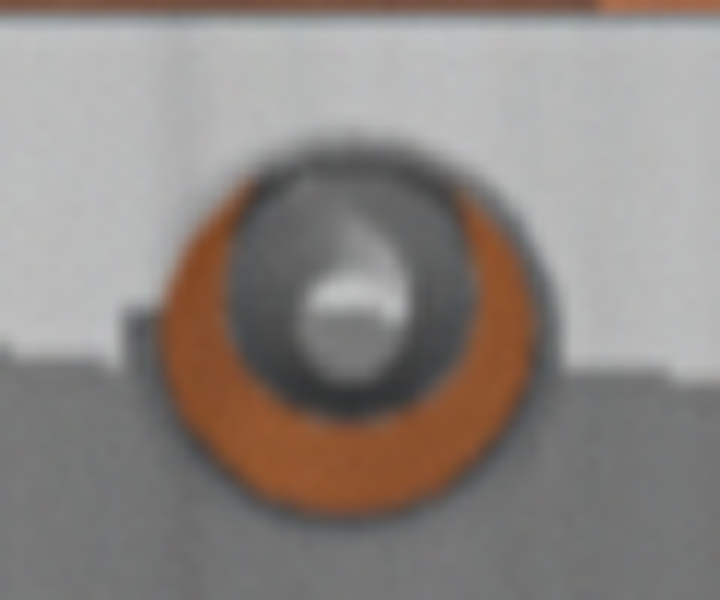

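View pics/w6e.png

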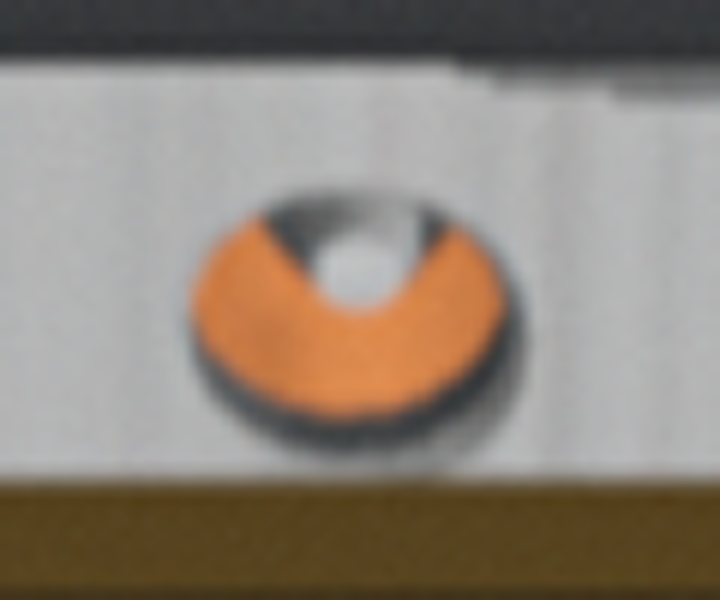

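Emit:
arm_command(plan=[{"tx":0.4,"ty":0,"tz":0,"wx":0,"wy":0,"wz":0,"jaw":-1},{"tx":0.4,"ty":0,"tz":0,"wx":0,"wy":0,"wz":0,"jaw":-1},{"tx":0.4,"ty":0,"tz":0,"wx":0,"wy":0,"wz":0,"jaw":-1},{"tx":0.2,"ty":0,"tz":0,"wx":0,"wy":0,"wz":0,"jaw":-1},{"tx":0,"ty":0,"tz":0,"wx":0,"wy":0,"wz":0,"jaw":-1},{"tx":0,"ty":0,"tz":0,"wx":0,"wy":0,"wz":0,"jaw":-1}])

```text
time: 8.95
tool_pos: [585.6, -46.7, 48.7]
tcp_rot: [2.842, 1.571, -1.781]
contact_force: [0.1, -1.2, -1.4]
grip_width: 49.9
```

```bash
python3 - <<'E'
from h import *
o=readout.get_obs(); print(o['tool_pos'],heading(o),o['grip_width'],o['contact_force'],o['time'])
np.save('o7.npy',o,allow_pickle=True)
i=imaging.capture('wrist')
cv2.imwrite("pics/w7.png",i)
crop(i,250,160,390,410,2.4,'pics/w7c.png')
E
```

```text
[585.57720018 -46.67034941  48.68232886] -3.0523353073286827 49.876684275857514 [ 0.09885849 -1.24361797 -1.37724005] 8.95
```

View pics/w7c.png

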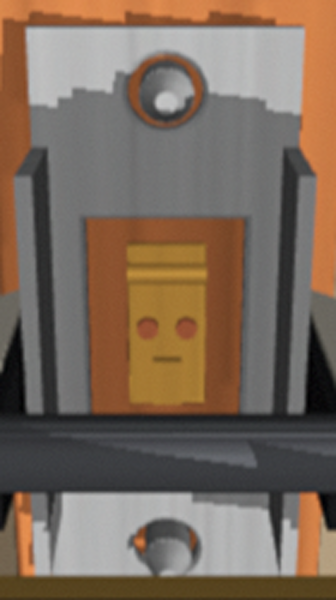

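Emit:
arm_command(plan=[{"tx":0.15,"ty":0,"tz":0,"wx":0,"wy":0,"wz":0,"jaw":-1},{"tx":0.15,"ty":0,"tz":0,"wx":0,"wy":0,"wz":0,"jaw":-1},{"tx":0.07,"ty":0,"tz":0,"wx":0,"wy":0,"wz":0,"jaw":-1},{"tx":0,"ty":0,"tz":0,"wx":0,"wy":0,"wz":0,"jaw":-1},{"tx":0,"ty":0,"tz":0,"wx":0,"wy":0,"wz":0,"jaw":-1}])

```text
time: 9.5
tool_pos: [585.6, -46.7, 45.0]
tcp_rot: [-3.054, 1.571, -1.394]
contact_force: [-1.9, 0.3, -1.8]
grip_width: 49.6
```

Emit:
arm_command(plan=[{"tx":0.05,"ty":0,"tz":0,"wx":0,"wy":0,"wz":0,"jaw":-1},{"tx":0.05,"ty":0,"tz":0,"wx":0,"wy":0,"wz":0,"jaw":-1},{"tx":0,"ty":0,"tz":0,"wx":0,"wy":0,"wz":0,"jaw":-1}])

```text
time: 9.8
tool_pos: [585.7, -46.7, 44.7]
tcp_rot: [-2.098, 1.57, -0.438]
contact_force: [-2.3, 1.3, 4.4]
grip_width: 50.4
```

```bash
python3 - <<'E'
from h import *
o=readout.get_obs(); print(o['tool_pos'],heading(o),o['grip_width'],o['contact_force'],o['time'])
i=imaging.capture('wrist')
cv2.imwrite("pics/w8.png",i)
crop(i,250,160,390,410,2.4,'pics/w8c.png')
E
```

```text
[585.67548243 -46.70776379  44.72588525] -3.0522803062507315 50.3593148690695 [-2.29621356  1.28443913  4.40290671] 9.8
```

View pics/w8c.png

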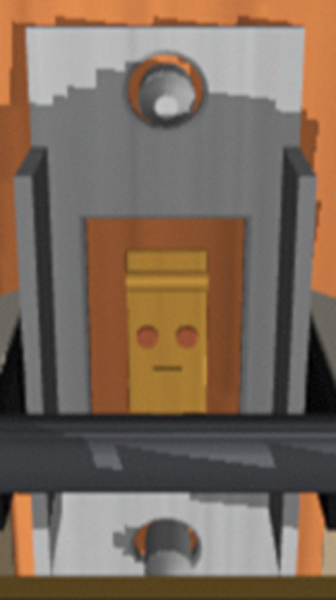

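Emit:
arm_command(plan=[{"tx":0,"ty":0,"tz":0,"wx":0,"wy":0,"wz":0,"jaw":0.5},{"tx":0,"ty":0,"tz":0,"wx":0,"wy":0,"wz":0,"jaw":0.5},{"tx":0,"ty":0,"tz":0,"wx":0,"wy":0,"wz":0,"jaw":0.5},{"tx":0,"ty":0,"tz":0,"wx":0,"wy":0,"wz":0,"jaw":0.5},{"tx":0,"ty":0,"tz":0,"wx":0,"wy":0,"wz":0,"jaw":0.5},{"tx":-1,"ty":0,"tz":0,"wx":0,"wy":0,"wz":0,"jaw":0.5},{"tx":-2,"ty":0,"tz":0,"wx":0,"wy":0,"wz":0,"jaw":0.5},{"tx":-3,"ty":0,"tz":0,"wx":0,"wy":0,"wz":0,"jaw":0.5},{"tx":-4,"ty":0,"tz":0,"wx":0,"wy":0,"wz":0,"jaw":0.5},{"tx":-4,"ty":0,"tz":0,"wx":0,"wy":0,"wz":0,"jaw":0.5},{"tx":-3,"ty":0,"tz":0,"wx":0,"wy":0,"wz":0,"jaw":0.5},{"tx":-2,"ty":0,"tz":0,"wx":0,"wy":0,"wz":0,"jaw":0.5},{"tx":-1,"ty":0,"tz":0,"wx":0,"wy":0,"wz":0,"jaw":0.5},{"tx":0,"ty":0,"tz":0,"wx":0,"wy":0,"wz":0,"jaw":0.5},{"tx":0,"ty":0,"tz":0,"wx":0,"wy":0,"wz":0,"jaw":0.5},{"tx":0,"ty":0,"tz":0,"wx":0,"wy":0,"wz":0,"jaw":0.5}])

```text
time: 11.45
tool_pos: [584.9, -46.6, 242.5]
tcp_rot: [1.295, 1.568, 2.955]
contact_force: [0.6, 0.0, 0.2]
grip_width: 69.0
```

```bash
python3 - <<'E'
from h import *
o=readout.get_obs(); print(o['tool_pos'],heading(o),o['grip_width'],o['contact_force'],o['time'])
np.save('o9.npy',o,allow_pickle=True)
i=imaging.capture('wrist')
cv2.imwrite("pics/w9.png",i)
s=imaging.capture('scene');cv2.imwrite("pics/s9.png",s)
crop(s,270,190,430,310,5,'pics/s9c.png')
E
```

```text
[584.92588936 -46.56287177 242.47551138] -3.0524492682763356 69.04573194721038 [0.62064994 0.02669857 0.16436542] 11.45
```

View pics/w9.png

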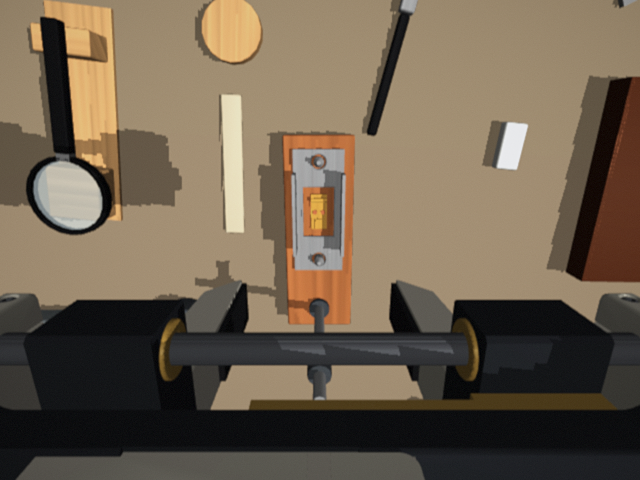

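View pics/s9c.png

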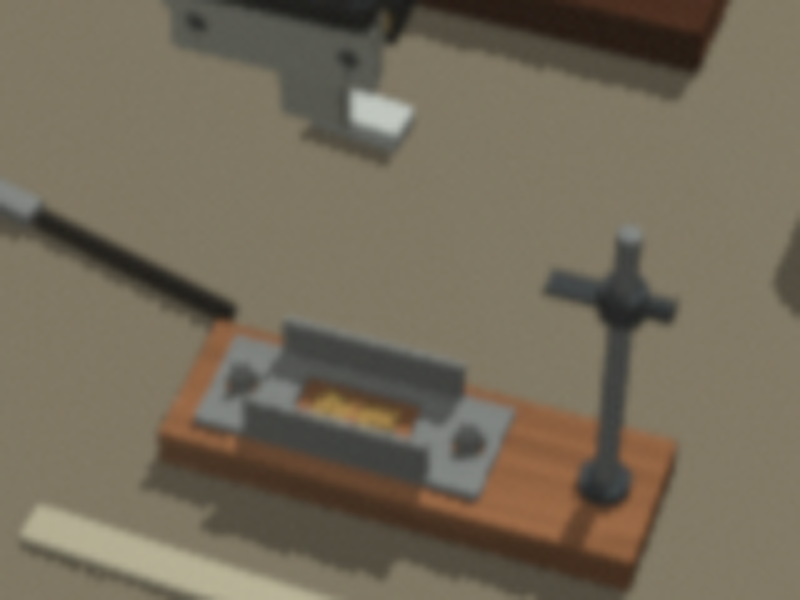

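```bash
python3 - <<'E'
from h import *
S=cam('scene'); T=cam('top')
print('scene tip px',f(541,160,290,220,6), 'post top', f(636,102,290,220,6))
print('top tip px',f(154,184,280,140,5),'posttop',f(145,64,280,140,5))
for c,C in (((584.1,-43.5),S),((584.3,-47.5),T)):
    d=np.array([.996,.09])
    for z in (115,120,125,130): print(z,proj(C,[*(np.array(c)+78*d),z]))
    print('posttop',proj(C,[*(np.array(c)+108*d),165]))
s=cv2.imread('pics/s9.png'); crop(s,370,225,415,260,16,'pics/s9p.png')
E
```

```text
scene tip px (379.75, 246.25) post top (395.5833333333333, 236.58333333333334)
top tip px (310.4, 176.4) posttop (308.6, 152.4)
115 [378.39328932 250.28286574]
120 [378.52785328 248.48900457]
125 [378.66324125 246.68415857]
130 [378.79946082 244.86822651]
posttop [395.20945182 235.65968433]
115 [311.27481327 175.29258662]
120 [311.21822419 174.71827259]
125 [311.16108941 174.1384203 ]
130 [311.103401   173.55294924]
posttop [309.10160691 155.63955745]
```

View pics/s9p.png

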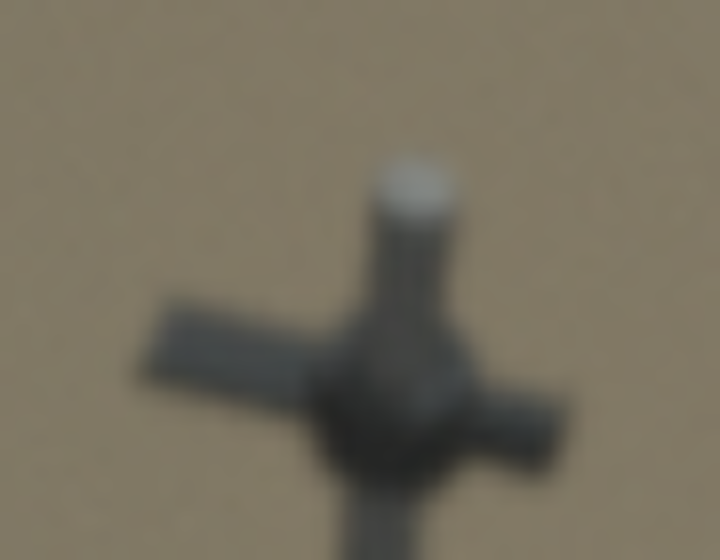

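```bash
python3 - <<'E'
from h import *
plan([680,-150,243],3.12-2*np.pi,5)
E
```

```text
[{"tx": -0.01, "ty": -1.71, "tz": -2.23, "wx": 0.022}, {"tx": -0.01, "ty": -1.76, "tz": -2.19, "wx": 0.022}, {"tx": -0.01, "ty": -1.8, "tz": -2.15, "wx": 0.022}, {"tx": -0.01, "ty": -1.85, "tz": -2.11, "wx": 0.022}, {"tx": -0.01, "ty": -1.9, "tz": -2.07, "wx": 0.022}]
```

Emit:
arm_command(plan=[{"tx":0,"ty":-1.7,"tz":-2.23,"wx":0.022,"wy":0,"wz":0,"jaw":0.5},{"tx":0,"ty":-1.75,"tz":-2.2,"wx":0.022,"wy":0,"wz":0,"jaw":0.5},{"tx":0,"ty":-1.8,"tz":-2.15,"wx":0.022,"wy":0,"wz":0,"jaw":0.5},{"tx":0,"ty":-1.85,"tz":-2.1,"wx":0.022,"wy":0,"wz":0,"jaw":0.5},{"tx":0,"ty":-1.9,"tz":-2.07,"wx":0.022,"wy":0,"wz":0,"jaw":0.5},{"tx":0,"ty":0,"tz":0,"wx":0,"wy":0,"wz":0,"jaw":0.5},{"tx":0,"ty":0,"tz":0,"wx":0,"wy":0,"wz":0,"jaw":0.5},{"tx":0,"ty":0,"tz":0,"wx":0,"wy":0,"wz":0,"jaw":0.5}])

```text
time: 12.35
tool_pos: [679.8, -149.2, 243.7]
tcp_rot: [1.083, 1.57, 2.633]
contact_force: [-0.4, -0.2, 0.1]
grip_width: 68.7
```

```bash
python3 - <<'E'
from h import *
o=readout.get_obs(); print(o['tool_pos'],heading(o),o['grip_width'],o['contact_force'],o['time'])
np.save('o10.npy',o,allow_pickle=True)
i=imaging.capture('wrist')
cv2.imwrite("pics/w10.png",i)
E
```

```text
[ 679.83978893 -149.16556725  243.6722791 ] 3.121616767644137 68.67671866446463 [-0.41093227 -0.23637071  0.13118277] 12.35
```

View pics/w10.png

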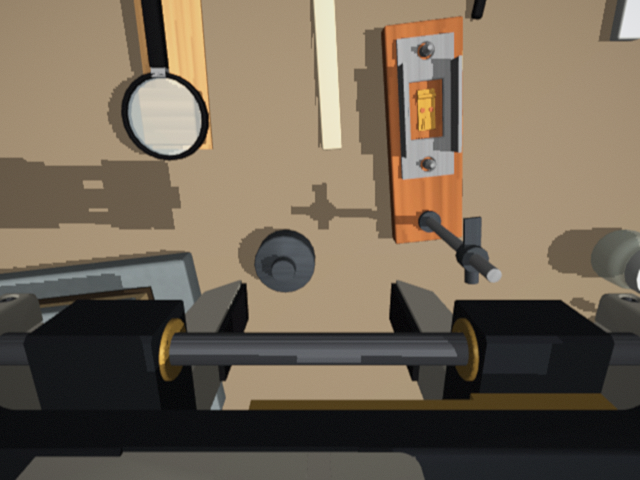

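```bash
python3 - <<'E'
from h import *
i=cv2.imread('pics/w10.png')
crop(i,400,190,520,290,6.5,'pics/w10p.png')
crop(i,370,10,480,190,3.3,'pics/w10j.png')
crop(i,110,0,220,170,3.5,'pics/w10l.png')
E
```

```text
(no output)
```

View pics/w10p.png

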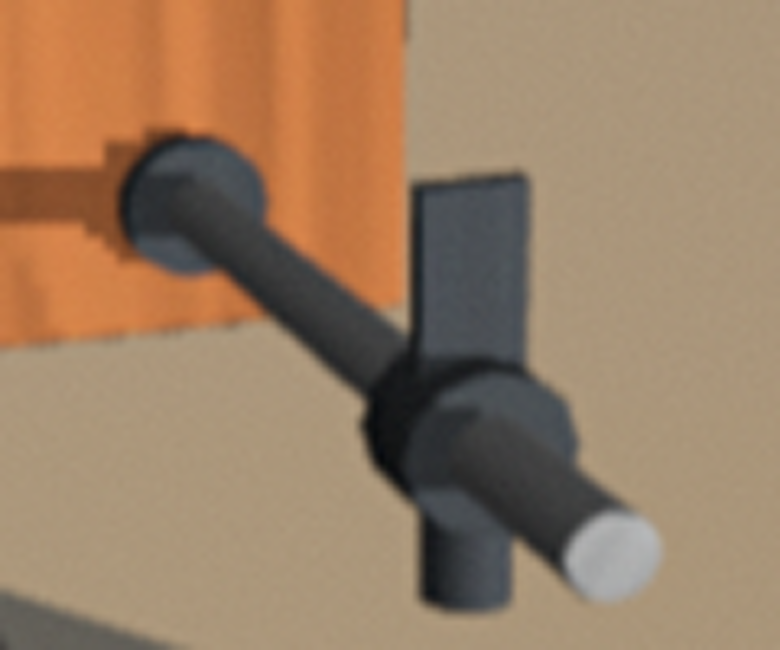

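View pics/w10j.png

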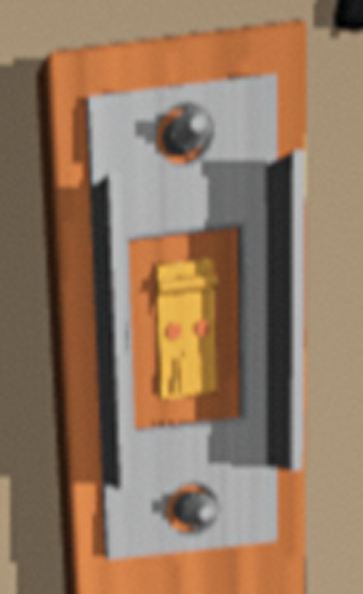

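View pics/w10l.png

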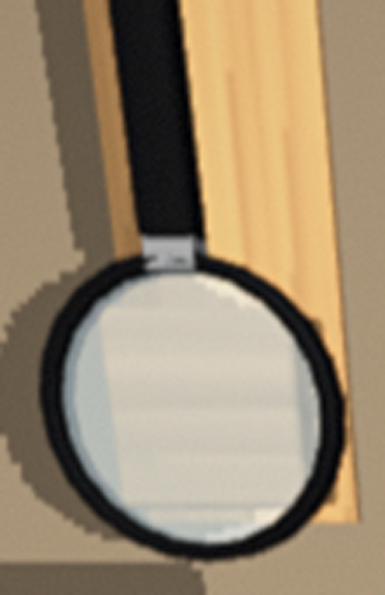

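```bash
cat > fitp.py <<'E'
from h import *
from scipy.optimize import least_squares
o=np.load('o10.npy',allow_pickle=True).item(); W=cam('wrist',o)
Pp=lambda u,v:f(u,v,400,190,6.5); Pj=lambda u,v:f(u,v,370,10,3.3)
obs=[((-50,0,37),Pj(200,120)),((50,0,37),Pj(207,505)),((108,0,165),Pp(612,556)),
 ((78,6,'t'),Pp(414,183)),((78,-6,'t'),Pp(527,176))]
# sign: +y (left of jig) is world +y -> image right
obs[3]=((78,-6,'t'),obs[3][1]);obs[4]=((78,6,'t'),obs[4][1])
w=None
def res(q,full=False):
    x,y,a,zp,dz=q; r=[]
    for (X,Y,Z),uv in obs:
        Z=zp+1.5 if Z=='t' else Z
        P=[x+X*np.cos(a)-Y*np.sin(a),y+X*np.sin(a)+Y*np.cos(a),Z+dz]
        r.append(proj(W,P)-np.array(uv))
    return np.concatenate(r)
for fixdz in (0,1):
    g=least_squares((lambda q:np.append(res(q),q[4]*(100 if not fixdz else .1))),[585,-45,.09,125,0])
    print(g.x.round(3),res(g.x).round(2))
E
python3 fitp.py
```

```text
[ 5.84962e+02 -4.56570e+01  8.60000e-02  1.28666e+02  0.00000e+00] [ 0.06 -0.21 -0.36  1.64 -0.22 -0.29  0.41 -0.06  0.06 -0.74]
[ 5.84875e+02 -4.58350e+01  8.60000e-02  1.28589e+02  5.07000e-01] [ 0.05 -0.45 -0.39  1.6  -0.16 -0.1   0.38 -0.03  0.06 -0.71]
```

```bash
python3 - <<'E'
from h import *
o=np.load('o10.npy',allow_pickle=True).item(); W=cam('wrist',o)
L=lambda u,v:f(u,v,110,0,3.5)
c=at_z(W,L(194,407),38);print(c)
a=at_z(W,L(145,0),43);b=at_z(W,L(171.5,235),43);print(a,b,np.arctan2(*(b-a)[[1,0]]),np.linalg.norm(c[:2]-b[:2]))
print(at_z(W,L(42,407),40)-at_z(W,L(345,407),40), at_z(W,L(194,252),40)-at_z(W,L(194,560),40))
E
```

```text
[ 586.97683489 -283.9859396    38.        ]
[ 497.97268972 -280.30579522   43.        ] [ 547.5823297  -281.67116851   43.        ] -0.027515392240472288 39.46245309371689
[ -1.59599877 -77.11329257   0.        ] [-74.08280249  10.8357408    0.        ]
```

```bash
python3 - <<'E'
from h import *
plan([512,-281.5,120],3.1146,7)
E
```

```text
[{"tx": 1.77, "ty": 2.36, "tz": -1.94, "wx": 0.001}, {"tx": 1.77, "ty": 2.36, "tz": -1.94, "wx": 0.001}, {"tx": 1.77, "ty": 2.36, "tz": -1.94, "wx": 0.001}, {"tx": 1.77, "ty": 2.35, "tz": -1.95, "wx": 0.001}, {"tx": 1.77, "ty": 2.35, "tz": -1.95, "wx": 0.001}, {"tx": 1.77, "ty": 2.35, "tz": -1.95, "wx": 0.001}, {"tx": 1.77, "ty": 2.35, "tz": -1.95, "wx": 0.001}]
```

Emit:
arm_command(plan=[{"tx":1.77,"ty":2.36,"tz":-1.94,"wx":0.001,"wy":0,"wz":0,"jaw":0.5},{"tx":1.77,"ty":2.36,"tz":-1.94,"wx":0.001,"wy":0,"wz":0,"jaw":0.5},{"tx":1.77,"ty":2.36,"tz":-1.94,"wx":0.001,"wy":0,"wz":0,"jaw":0.5},{"tx":1.77,"ty":2.35,"tz":-1.95,"wx":0.001,"wy":0,"wz":0,"jaw":0.5},{"tx":1.77,"ty":2.35,"tz":-1.95,"wx":0.001,"wy":0,"wz":0,"jaw":0.5},{"tx":1.77,"ty":2.35,"tz":-1.95,"wx":0.001,"wy":0,"wz":0,"jaw":0.5},{"tx":1.77,"ty":2.35,"tz":-1.95,"wx":0.001,"wy":0,"wz":0,"jaw":0.5},{"tx":0,"ty":0,"tz":0,"wx":0,"wy":0,"wz":0,"jaw":0.5},{"tx":0,"ty":0,"tz":0,"wx":0,"wy":0,"wz":0,"jaw":0.5},{"tx":0,"ty":0,"tz":0,"wx":0,"wy":0,"wz":0,"jaw":0.5}])

```text
time: 13.4
tool_pos: [513.5, -281.7, 121.3]
tcp_rot: [-2.047, 1.568, -0.503]
contact_force: [-0.2, -0.1, -0.3]
grip_width: 69.1
```

```bash
python3 - <<'E'
from h import *
o=readout.get_obs(); print(o['tool_pos'],heading(o),o['grip_width'],o['contact_force'],o['time'])
np.save('o11.npy',o,allow_pickle=True)
i=imaging.capture('wrist')
cv2.imwrite("pics/w11.png",i)
E
```

```text
[ 513.51393576 -281.7260455   121.28931517] 3.114905212307766 69.05325944775804 [-0.1662232  -0.14477411 -0.25677255] 13.4
```

View pics/w11.png

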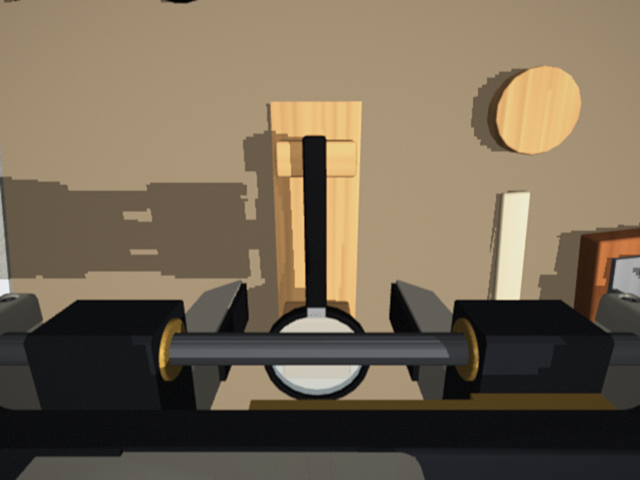

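```bash
python3 - <<'E'
from h import *
o=np.load('o11.npy',allow_pickle=True).item(); W=cam('wrist',o)
R=Rn.from_euler('xyz',o['tcp_rot']).as_matrix()
for uv,z in (((314,137),43),((317,308),43)):
    P=at_z(W,uv,z);print(P,R.T@(P-o['tool_pos']))
E
```

```text
[ 438.97165462 -281.6395657    43.        ] [78.137171   74.67963639 -1.81946272]
[ 547.61215733 -283.03549658   43.        ] [ 78.36002462 -33.95919822  -0.31566549]
```

Emit:
arm_command(plan=[{"tx":2,"ty":0,"tz":-0.08,"wx":0,"wy":0,"wz":0,"jaw":0.5},{"tx":2,"ty":0,"tz":0,"wx":0,"wy":0,"wz":0,"jaw":0.5},{"tx":2,"ty":0,"tz":0,"wx":0,"wy":0,"wz":0,"jaw":0.5},{"tx":1.2,"ty":0,"tz":0,"wx":0,"wy":0,"wz":0,"jaw":0.5},{"tx":0.8,"ty":0,"tz":0,"wx":0,"wy":0,"wz":0,"jaw":0.5},{"tx":0,"ty":0,"tz":0,"wx":0,"wy":0,"wz":0,"jaw":0.5},{"tx":0,"ty":0,"tz":0,"wx":0,"wy":0,"wz":0,"jaw":0.5},{"tx":0,"ty":0,"tz":0,"wx":0,"wy":0,"wz":0,"jaw":-1},{"tx":0,"ty":0,"tz":0,"wx":0,"wy":0,"wz":0,"jaw":-1},{"tx":0,"ty":0,"tz":0,"wx":0,"wy":0,"wz":0,"jaw":-1},{"tx":0,"ty":0,"tz":0,"wx":0,"wy":0,"wz":0,"jaw":-1},{"tx":0,"ty":0,"tz":0,"wx":0,"wy":0,"wz":0,"jaw":-1},{"tx":0,"ty":0,"tz":0,"wx":0,"wy":0,"wz":0,"jaw":-1},{"tx":0,"ty":0,"tz":0,"wx":0,"wy":0,"wz":0,"jaw":-1},{"tx":0,"ty":0,"tz":0,"wx":0,"wy":0,"wz":0,"jaw":-1}])

```text
time: 14.95
tool_pos: [512.4, -283.2, 40.1]
tcp_rot: [-2.962, 1.571, -1.419]
contact_force: [0.3, -0.4, 0.2]
grip_width: 13.3
```

```bash
python3 - <<'E'
from h import *
o=readout.get_obs(); print(o['tool_pos'],heading(o),o['grip_width'],o['contact_force'],o['time'])
np.save('o12.npy',o,allow_pickle=True)
i=imaging.capture('wrist')
cv2.imwrite("pics/w12.png",i)
s=imaging.capture('scene');cv2.imwrite("pics/s12.png",s)
crop(s,190,280,330,385,5.5,'pics/s12c.png')
E
```

```text
[ 512.36090349 -283.15892558   40.1039192 ] 3.113758712356142 13.349870322281891 [ 0.3416741  -0.38703825  0.24681441] 14.95
```

View pics/w12.png

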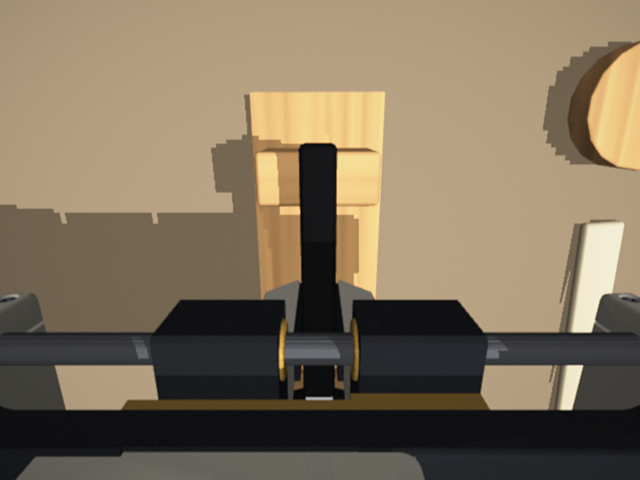

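View pics/s12c.png

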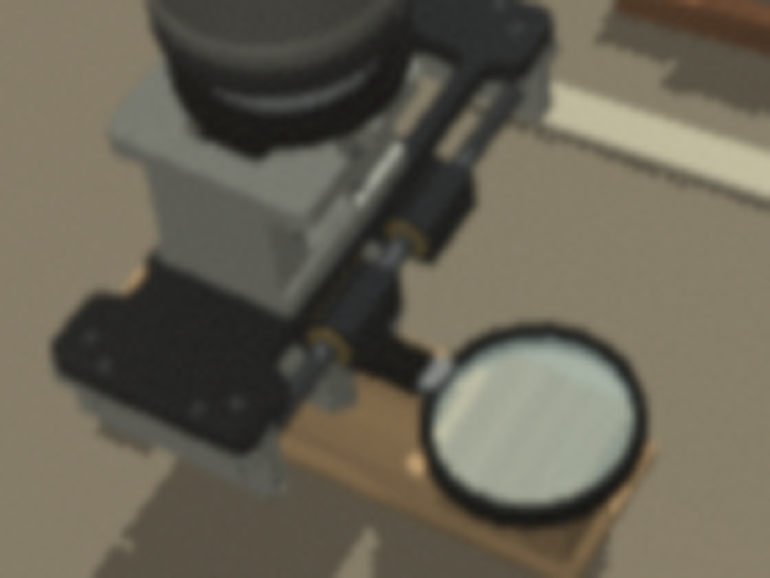

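Emit:
arm_command(plan=[{"tx":-0.5,"ty":0,"tz":0,"wx":0,"wy":0,"wz":0,"jaw":-1},{"tx":-1,"ty":0,"tz":0,"wx":0,"wy":0,"wz":0,"jaw":-1},{"tx":-1.5,"ty":0,"tz":0,"wx":0,"wy":0,"wz":0,"jaw":-1},{"tx":-2,"ty":0,"tz":0,"wx":0,"wy":0,"wz":0,"jaw":-1},{"tx":-2,"ty":0,"tz":0,"wx":0,"wy":0,"wz":0,"jaw":-1},{"tx":-2,"ty":0,"tz":0,"wx":0,"wy":0,"wz":0,"jaw":-1},{"tx":-2,"ty":0,"tz":0,"wx":0,"wy":0,"wz":0,"jaw":-1},{"tx":-2,"ty":0,"tz":0,"wx":0,"wy":0,"wz":0,"jaw":-1},{"tx":-2,"ty":0,"tz":0,"wx":0,"wy":0,"wz":0,"jaw":-1},{"tx":-1,"ty":0,"tz":0,"wx":0,"wy":0,"wz":0,"jaw":-1},{"tx":0,"ty":0,"tz":0,"wx":0,"wy":0,"wz":0,"jaw":-1},{"tx":0,"ty":0,"tz":0,"wx":0,"wy":0,"wz":0,"jaw":-1}])

```text
time: 16.25
tool_pos: [512.0, -282.9, 199.6]
tcp_rot: [1.047, 1.57, 2.59]
contact_force: [-0.4, -0.4, -1.5]
grip_width: 13.4
```

```bash
python3 - <<'E'
from h import *
o=readout.get_obs(); print(o['tool_pos'],heading(o),o['grip_width'],o['contact_force'],o['time'])
plan([510.6,-43.5,200],heading(o),10)
i=imaging.capture('wrist')
cv2.imwrite("pics/w13.png",i)
E
```

```text
[ 512.03219575 -282.86627484  199.62937495] 3.1137843525730133 13.423419934222805 [-0.39606248 -0.40789494 -1.48885504] 16.25
[{"tx": -0.0, "ty": 0.08, "tz": 2.39, "wx": -0.0}, {"tx": -0.0, "ty": 0.08, "tz": 2.39, "wx": -0.0}, {"tx": -0.0, "ty": 0.08, "tz": 2.39, "wx": -0.0}, {"tx": -0.0, "ty": 0.08, "tz": 2.39, "wx": -0.0}, {"tx": -0.0, "ty": 0.08, "tz": 2.39, "wx": -0.0}, {"tx": -0.0, "ty": 0.08, "tz": 2.39, "wx": -0.0}, {"tx": -0.0, "ty": 0.08, "tz": 2.39, "wx": -0.0}, {"tx": -0.0, "ty": 0.08, "tz": 2.39, "wx": -0.0}, {"tx": -0.0, "ty": 0.08, "tz": 2.39, "wx": -0.0}, {"tx": -0.0, "ty": 0.08, "tz": 2.39, "wx": -0.0}]
```

View pics/w13.png

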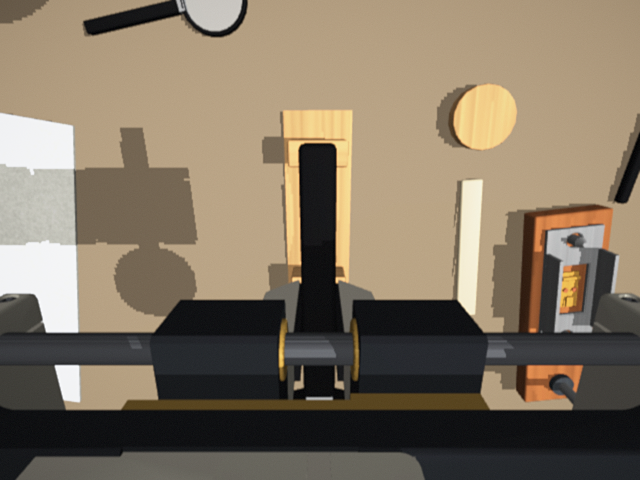

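Handle held in the same place as before the lift (rear end at (318,145)), no tilt. Move over, then down.

Emit:
arm_command(plan=[{"tx":0,"ty":0.08,"tz":1.0,"wx":0,"wy":0,"wz":0,"jaw":-1},{"tx":0,"ty":0.08,"tz":2.0,"wx":0,"wy":0,"wz":0,"jaw":-1},{"tx":0,"ty":0.08,"tz":2.6,"wx":0,"wy":0,"wz":0,"jaw":-1},{"tx":0,"ty":0.08,"tz":2.6,"wx":0,"wy":0,"wz":0,"jaw":-1},{"tx":0,"ty":0.08,"tz":2.6,"wx":0,"wy":0,"wz":0,"jaw":-1},{"tx":0,"ty":0.08,"tz":2.6,"wx":0,"wy":0,"wz":0,"jaw":-1},{"tx":0,"ty":0.08,"tz":2.6,"wx":0,"wy":0,"wz":0,"jaw":-1},{"tx":0,"ty":0.08,"tz":2.6,"wx":0,"wy":0,"wz":0,"jaw":-1},{"tx":0,"ty":0.08,"tz":2.6,"wx":0,"wy":0,"wz":0,"jaw":-1},{"tx":0,"ty":0.08,"tz":1.7,"wx":0,"wy":0,"wz":0,"jaw":-1},{"tx":0,"ty":0,"tz":1.0,"wx":0,"wy":0,"wz":0,"jaw":-1},{"tx":1.0,"ty":0,"tz":0,"wx":0,"wy":0,"wz":0,"jaw":-1},{"tx":1.5,"ty":0,"tz":0,"wx":0,"wy":0,"wz":0,"jaw":-1},{"tx":1.5,"ty":0,"tz":0,"wx":0,"wy":0,"wz":0,"jaw":-1},{"tx":1.5,"ty":0,"tz":0,"wx":0,"wy":0,"wz":0,"jaw":-1},{"tx":1.0,"ty":0,"tz":0,"wx":0,"wy":0,"wz":0,"jaw":-1},{"tx":0.4,"ty":0,"tz":0,"wx":0,"wy":0,"wz":0,"jaw":-1},{"tx":0,"ty":0,"tz":0,"wx":0,"wy":0,"wz":0,"jaw":-1},{"tx":0,"ty":0,"tz":0,"wx":0,"wy":0,"wz":0,"jaw":-1},{"tx":0,"ty":0,"tz":0,"wx":0,"wy":0,"wz":0,"jaw":-1}])

```text
time: 18.3
tool_pos: [511.4, -44.1, 131.7]
tcp_rot: [-1.862, 1.569, -0.319]
contact_force: [0.0, -0.0, -1.6]
grip_width: 13.8
```

```bash
python3 - <<'E'
from h import *
o=readout.get_obs(); print(o['tool_pos'],heading(o),o['grip_width'],o['contact_force'],o['time'])
np.save('o14.npy',o,allow_pickle=True)
i=imaging.capture('wrist');cv2.imwrite("pics/w14.png",i)
s=imaging.capture('scene');cv2.imwrite("pics/s14.png",s)
t=imaging.capture('top');cv2.imwrite("pics/t14.png",t)
crop(s,290,200,420,300,6,'pics/s14c.png')
crop(t,280,130,380,260,4.5,'pics/t14c.png')
E
```

```text
[511.42330602 -44.14481126 131.74221473] 3.113735332291035 13.752514702013695 [ 0.03156119 -0.04452477 -1.63079707] 18.3
```

View pics/s14c.png

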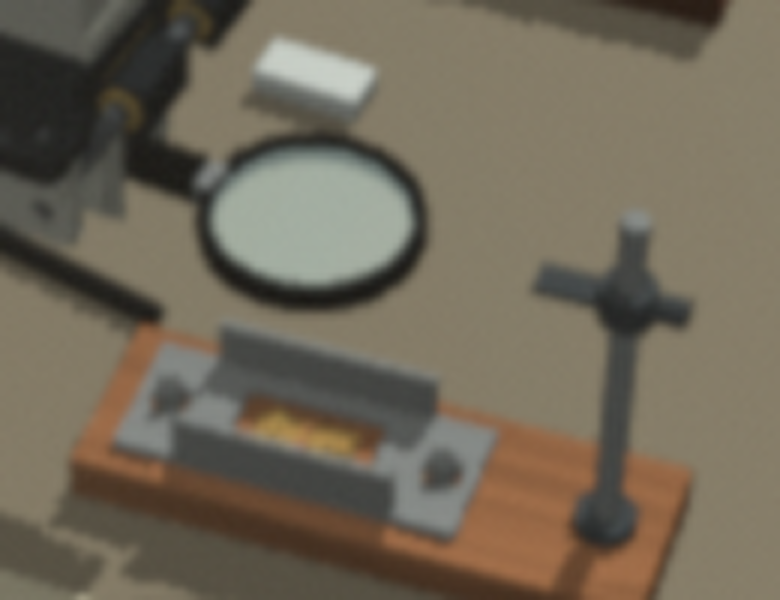

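View pics/t14c.png

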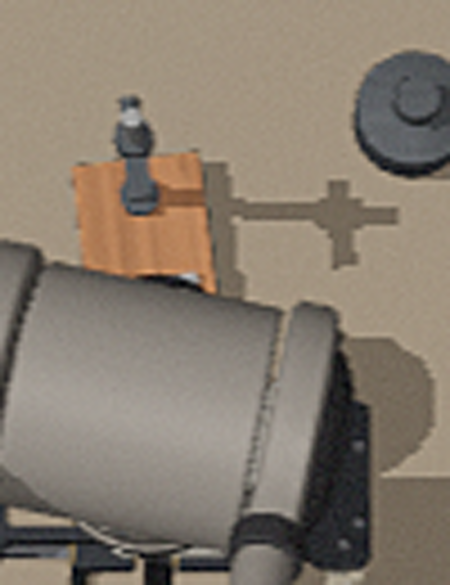

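```bash
cat > fitl.py <<'E'
from h import *
from scipy.optimize import least_squares
S=cam('scene')
F=lambda u,v:f(u,v,290,200,6)
L,_=F(197,0);Rr,_=F(428,0);_,Tt=F(0,131);_,B=F(0,308)
th=np.linspace(0,2*np.pi,180)
def bounds(c):
    P=[proj(S,[c[0]+38*np.cos(a),c[1]+38*np.sin(a),c[2]+d]) for a in th for d in(-5,5)]
    P=np.array(P);return np.array([P[:,0].min(),P[:,0].max(),P[:,1].min(),P[:,1].max()])
m=np.array([L,Rr,Tt,B]);print(m)
g=least_squares(lambda c:bounds(c)-m,[585,-44,128]);print('free',g.x,g.fun)
g=least_squares(lambda c:bounds([584.9,-44.1,c[0]])-m,[128]);print('xy fixed',g.x,g.fun)
for z in (124,128,132): print(z,bounds([584.9,-44.1,z])-m)
E
python3 fitl.py
```

```text
[322.41666667 360.91666667 221.41666667 250.91666667]
free [577.40394888 -23.22348403 107.0550778 ] [ 0.26134872 -0.26081888 -0.33619982  0.32339305]
xy fixed [128.92545898] [-1.1064119  -0.62131299 -0.72663076  0.73209057]
124 [-1.06781575 -0.69863041  1.06655292  2.50440331]
128 [-1.09914243 -0.63587558 -0.38890745  1.06591511]
132 [-1.13062091 -0.572816   -1.85126775 -0.37967044]
```

View pics/w14.png

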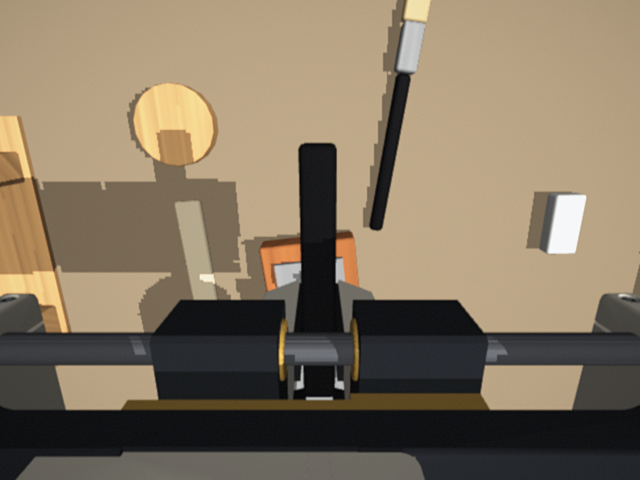

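Emit:
arm_command(plan=[{"tx":0.1,"ty":0.1,"tz":0,"wx":0,"wy":0,"wz":0,"jaw":-1},{"tx":0.05,"ty":0,"tz":0,"wx":0,"wy":0,"wz":0,"jaw":-1},{"tx":0,"ty":0,"tz":0,"wx":0,"wy":0,"wz":0,"jaw":-1},{"tx":0,"ty":0,"tz":0,"wx":0,"wy":0,"wz":0,"jaw":-1},{"tx":0,"ty":0,"tz":0,"wx":0,"wy":0,"wz":0,"jaw":-1},{"tx":0,"ty":0,"tz":0,"wx":0,"wy":0,"wz":0,"jaw":-1},{"tx":0,"ty":0,"tz":0,"wx":0,"wy":0,"wz":0,"jaw":-1},{"tx":0,"ty":0,"tz":0,"wx":0,"wy":0,"wz":0,"jaw":-1}])

```text
time: 19.25
tool_pos: [510.0, -44.0, 129.6]
tcp_rot: [-2.445, 1.571, -0.902]
contact_force: [-0.4, 0.4, -1.5]
grip_width: 13.4
```

```bash
python3 - <<'E'
from h import *
o=readout.get_obs(); print(o['tool_pos'],heading(o),o['grip_width'],o['contact_force'],abs(o['dq']).max(),o['time'])
s=imaging.capture('scene');cv2.imwrite("pics/s15.png",s)
crop(s,290,200,420,300,6,'pics/s15c.png')
E
```

```text
[510.02322838 -43.95263506 129.61440492] 3.113784412153088 13.43710070088771 [-0.3655047   0.43310189 -1.46263655] 0.0020747824150298146 19.25
```

View pics/s15.png

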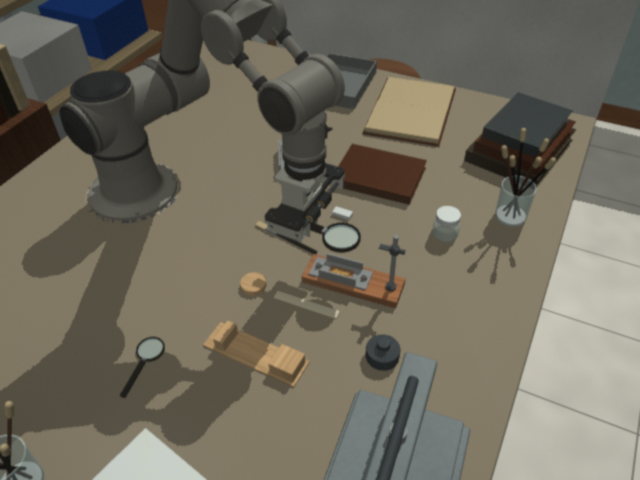

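View pics/s15c.png

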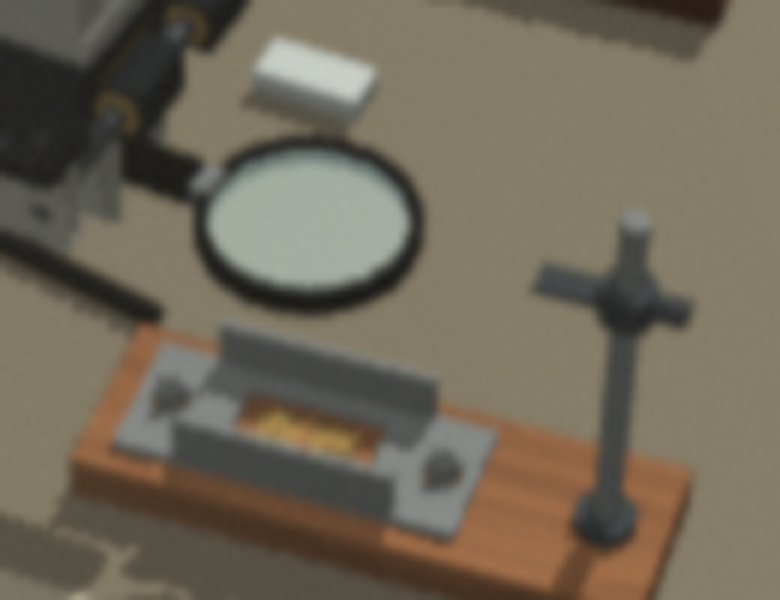

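```bash
python3 -c "
from plant import bot
print(bot.close_job())"
```

```text
the job is handed in; nothing more can be done
None
```

The plate is seated over both pins and released, and the job was handed in at 19.3 s with the lens held over the clasp. No verdict was reported, so success rests on my own checks below.

- **Plate:** I gripped it by its flanges and lowered it over both pins until it pressed lightly on the jig (about 6 N). Then I let it go. Pictures after release show both pins through the holes and the plate lying flat around the clasp.
- **Lens position:** I held it level by the handle. I estimate its centre is about 1–2 mm from the clasp's vertical axis, against a limit of 12 mm.
- **Lens height:** From the gripper position I estimate the rim at about 127.5 mm. The scene camera gives about 127 mm, from a measurement just before a final small lowering.
- **Clear and still:** The wrist force was only the lens's weight (about 1.5 N) and the arm was at rest. The pictures show the lens clear of the jig, pointer and plate, and the bystanders in view where they started.

**Disagreements:**
- **Pointer height:** It came out at 124–125 mm from the first top and scene pictures, 126–127 mm from the scene camera alone, and 128.6 mm from the wrist camera. My estimate of the lens height stays within the 7 mm limit of all of these.
- **Camera offset:** The top and scene cameras differed by about 4 mm in y on the jig, so I relied on the wrist camera for alignment.
- **Scene-camera lens fit:** Fitting the lens position from the scene picture with nothing held fixed gave an implausible position (rim at about 107 mm). I discarded it and held the horizontal position fixed instead.

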